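# Crosswise tightening of a housing cover

### The job

Take the socket key from its blue cup and tighten the four square-headed cover screws of the round housing clockwise in two crosswise passes, always following a screw with the one diagonally opposite: first turn each until its white pointer is at about its yellow half-way tick, and only when all four are there turn each on until you feel it come up firm and a touch further, so that the red-tabbed washer under it just begins to turn along (some 5 degrees), without overtightening. Work gently, touch the housing only with the key, and stand the key back upright in its cup, leaving the other things alone.

Things in the scene. Friction and masses are not known exactly. Their poses are not given: they have to be found in the camera images.
- housing: round die-cast housing, fixed, 108 mm across; cover's upper face 74 mm above the origin, with a low black knob (24 mm across, 4.5 mm high) in its middle; cable gland on the side at -x. Origin: centre of the underside; z up. Screws on a circle of 36 mm radius about its z axis at 45 (screw_1), 135 (screw_2), 225 (screw_3), 315 degrees (screw_4) from its x axis: 1 and 3, 2 and 4 are opposite
- cup: blue open cup, fixed to the bench, for the key; origin: centre of its underside; its inner floor is 20 mm above the origin, its mouth 50 mm above; bore 43 mm across, widening to about 54 mm at the mouth
- key: socket key, 97 mm long, 0.13 to 0.25 kg, upright in the cup. Origin: centre of the socket's lower rim; z towards the grip. Socket: 26 mm square steel block along x and y, with a 18.6 mm square recess, 9 mm deep, mouth chamfered by 2.5 mm. From 16 to 42 mm a round shank of 12 mm. Black grip: square bar 22 mm wide along x and y, from 44 to 96 mm
- key_grip (a point): middle of the key's grip, on its axis 70 mm above the key's origin; axes as the key's
- screw_1_top (a point): top centre of screw 1's 16 mm square head, 11 mm above the cover; z up, x along the white pointer, x and y square to the faces. Turn = pointer's angle clockwise (from above) from the housing's x axis: 0.05 to 0.35 at the start, yellow tick 0.65, comes up firm between 1.10 and 1.30, each screw elsewhere. Turning takes 0.05 N m before that, 0.22 beyond, where it yields and takes its washer along
- washer_1 (a joint): turn (rad, clockwise) of the tension washer under screw_1, a steel disc with a red tab: 0 until the screw comes up firm, then it turns along with the head and stays so. Tight is 0.04 to 0.15, more is overtightened; hard stop at 0.20
- screw_2_top (a point): top centre of screw 2's 16 mm square head, 11 mm above the cover; z up, x along the white pointer, x and y square to the faces. Turn = pointer's angle clockwise (from above) from the housing's x axis: 0.05 to 0.35 at the start, yellow tick 0.65, comes up firm between 1.10 and 1.30, each screw elsewhere. Turning takes 0.05 N m before that, 0.22 beyond, where it yields and takes its washer along
- washer_2 (a joint): turn (rad, clockwise) of the tension washer under screw_2, a steel disc with a red tab: 0 until the screw comes up firm, then it turns along with the head and stays so. Tight is 0.04 to 0.15, more is overtightened; hard stop at 0.20
- screw_3_top (a point): top centre of screw 3's 16 mm square head, 11 mm above the cover; z up, x along the white pointer, x and y square to the faces. Turn = pointer's angle clockwise (from above) from the housing's x axis: 0.05 to 0.35 at the start, yellow tick 0.65, comes up firm between 1.10 and 1.30, each screw elsewhere. Turning takes 0.05 N m before that, 0.22 beyond, where it yields and takes its washer along
- washer_3 (a joint): turn (rad, clockwise) of the tension washer under screw_3, a steel disc with a red tab: 0 until the screw comes up firm, then it turns along with the head and stays so. Tight is 0.04 to 0.15, more is overtightened; hard stop at 0.20
- screw_4_top (a point): top centre of screw 4's 16 mm square head, 11 mm above the cover; z up, x along the white pointer, x and y square to the faces. Turn = pointer's angle clockwise (from above) from the housing's x axis: 0.05 to 0.35 at the start, yellow tick 0.65, comes up firm between 1.10 and 1.30, each screw elsewhere. Turning takes 0.05 N m before that, 0.22 beyond, where it yields and takes its washer along
- washer_4 (a joint): turn (rad, clockwise) of the tension washer under screw_4, a steel disc with a red tab: 0 until the screw comes up firm, then it turns along with the head and stays so. Tight is 0.04 to 0.15, more is overtightened; hard stop at 0.20
- cutters_b: bystander, leave alone: red-handled side cutters (126x50x13 mm); origin: centre of its underside
- tip_tin: bystander, leave alone: small silver tin (41 mm across, 18 mm high); origin: centre of its underside
- solder_reel: bystander, leave alone: blue reel of solder (56 mm across, 58 mm high); origin: centre of its underside
- flux_pen: bystander, leave alone: white pen with green cap (115 mm long); origin: centre of its underside
- marker: bystander, leave alone: black marker with blue cap (135 mm long); origin: centre of its underside

How it is judged:
On the way:
1. all four screws stand at about the half-way tick (turn 0.45 to 0.85 rad) at once (angle between the x axis of screw_1_top and the x axis of housing, either way round between 0.45 and 0.85 rad and angle between the x axis of screw_2_top and the x axis of housing, either way round between 0.45 and 0.85 rad and angle between the x axis of screw_3_top and the x axis of housing, either way round between 0.45 and 0.85 rad and angle between the x axis of screw_4_top and the x axis of housing, either way round between 0.45 and 0.85 rad), for 0.1 s.
At the end, for the whole second after the job is handed in: all four washers have been turned along by 0.04 to 0.15 rad (all screws tight) and the key stands in its cup at rest: socket rim within 4 mm of the cup's floor, axis within 8 mm of the cup's and within 0.15 rad of upright (value of joint washer_1 between 0.04 and 0.15 rad and value of joint washer_2 between 0.04 and 0.15 rad and value of joint washer_3 between 0.04 and 0.15 rad and value of joint washer_4 between 0.04 and 0.15 rad and horizontal distance between key and cup below 0.008 m and z of key in the frame of cup below 0.024 m and angle between key's own z axis and vertical below 0.15 rad and linear speed of key below 0.02 m/s); the robot touches nothing.
It fails at once if the key bears on the housing or its screws, pressing or turning, with more than 45 N (contact forces summed), or a screw is overtightened (washer beyond 0.15 rad) (contact force between key and housing above 45 N or value of joint any of washer_1, washer_2, washer_3, washer_4 above 0.15 rad).
It fails at once if the fingers or the arm touch the housing or its screws (contact force between any of the fingers, the arm and housing above 1 N).
It fails at once if a screw goes beyond 0.95 rad while another is still below 0.45 rad (second pass begun too early) (angle between the x axis of any of screw_1_top, screw_2_top, screw_3_top, screw_4_top and the x axis of housing, either way round above 0.95 rad and angle between the x axis of any of screw_1_top, screw_2_top, screw_3_top, screw_4_top and the x axis of housing, either way round below 0.45 rad).
It fails at once if not crosswise: two neighbouring screws are beyond 0.45 rad (first pass) or beyond 1.00 rad (second pass) while both others are below (((angle between the x axis of each of screw_1_top, screw_2_top and the x axis of housing, either way round above 0.45 rad and angle between the x axis of each of screw_3_top, screw_4_top and the x axis of housing, either way round below 0.45 rad) or (angle between the x axis of each of screw_2_top, screw_3_top and the x axis of housing, either way round above 0.45 rad and angle between the x axis of each of screw_4_top, screw_1_top and the x axis of housing, either way round below 0.45 rad) or (angle between the x axis of each of screw_3_top, screw_4_top and the x axis of housing, either way round above 0.45 rad and angle between the x axis of each of screw_1_top, screw_2_top and the x axis of housing, either way round below 0.45 rad) or (angle between the x axis of each of screw_4_top, screw_1_top and the x axis of housing, either way round above 0.45 rad and angle between the x axis of each of screw_2_top, screw_3_top and the x axis of housing, either way round below 0.45 rad)) or ((angle between the x axis of each of screw_1_top, screw_2_top and the x axis of housing, either way round above 1 rad and angle between the x axis of each of screw_3_top, screw_4_top and the x axis of housing, either way round below 1 rad) or (angle between the x axis of each of screw_2_top, screw_3_top and the x axis of housing, either way round above 1 rad and angle between the x axis of each of screw_4_top, screw_1_top and the x axis of housing, either way round below 1 rad) or (angle between the x axis of each of screw_3_top, screw_4_top and the x axis of housing, either way round above 1 rad and angle between the x axis of each of screw_1_top, screw_2_top and the x axis of housing, either way round below 1 rad) or (angle between the x axis of each of screw_4_top, screw_1_top and the x axis of housing, either way round above 1 rad and angle between the x axis of each of screw_2_top, screw_3_top and the x axis of housing, either way round below 1 rad))).
It fails at once if a bystander (cutters, tin, reel, pen, marker) is moved by more than 20 mm (distance of any of cutters_b, tip_tin, solder_reel, flux_pen, marker from where it was at the start of the episode above 0.02 m).
It also fails if it takes over 72 s, if anything falls off the work surface, if the arm or the gripper's body presses on something with over 40 N, if the wrist force passes 120 N, or if a joint passes its speed limit or range.

### The arm

A 7-joint arm with a two-finger parallel gripper is mounted at the origin on a cart in front of the work surface, level with it; the furniture and walls round the work are solid. World frame = base frame: x ahead of the robot, y to its left, z up, the work surface at z = 0. Lengths are in m, angles in rad, forces in N, time in s.
With the tool pointing down it reaches from about 0.35 to 0.9 m from the base axis. Payload 8.1 kg.
Tool frame: the origin (TCP) lies at the very end of the fingers, on their centre line; the grasp point (between the pads) lies grip_point_offset behind it (grip_point_offset is the distance from the TCP to the grasp point, in m); z points along the fingers, y is the line along which they close (so a half turn about z gives the same grasp; the last joint's range is limited). The gripper opens to 92 mm and grips with 3 to 60 N. Pads are 19 mm wide; open, the fingers measure 130 mm over their backs; the gripper's body (75 mm by 190 mm) begins 47 mm behind the grasp point.
Start: joints at [1.088, 0.434, 0.025, 1.573, -0.012, 1.134, -0.075], TCP at [0.232, -0.58, 0.227] pointing down, gripper open.
Joint ranges: [-2.62, 2.62], [-0.44, 2.09], [-1.27, 1.32], [0.08, 2.57], [-1.32, 4.46], [0.12, 2], [-2.74, 2.74]. Speed limits (rad/s): [2.22, 2.22, 3.01, 3.01, 3.14, 3.14, 3.14].

### API

Orientations are given as [roll, pitch, yaw] about the fixed x, y, z axes, in that order (R = Rz(yaw) Ry(pitch) Rx(roll)).
In Python, from station import get_state, capture, camera_params, close_job, look_for, tip_of, grip_point_offset gives the robot as it stands.
- The arm moves only by the tool jog_arm, never from a script. Its argument "commands" is a list of rows, each an object with "linear": the shift along the tool's x, y, z in mm, a list of three; "dr": the turn, a rotation vector about the tool's x, y, z in degrees, a list of three; "grip": the opening, from 0 (shut) to 1 (fully open). A call has exactly 8 rows; each row shifts and turns the commanded pose from where the row before left it, along the tool's axes as they then stand; what a row does not reach is not made up. A row lasts 1/10 s, in which the tool goes at most 50 mm and 8.59 degrees, less where a joint would pass 70% of its speed; a pose out of reach is approached as far as the arm can. A call is refused whole if a number of a shift passes 50 or a number of a turn 8.59, either way. A call with a gripper value outside its range is refused whole. The fingers move at their own pace and stop on an object; "squeeze" is the grip in N (left out, the last holds). Time passes only in rows, so rows that do not move let the fingers close, or fill a call up. It gives the time, the measured TCP pose, the force, the opening and the grip force at its end, in the units of the state.
- get_state(): the state, without advancing time (a new reading comes with each control period).
- capture(name): name is "side" or "top" or "wrist"; returns (picture, depth): 420x560x3 uint8, red, green, blue; 420x560 float32, m along the optical axis (not along the pixel's ray), 0 where there is no reading.
- camera_params(name): a dict with "fov_y" (degrees; the focal length in pixels is half the picture's height over the tangent of half this angle, whatever the lens; pixels are square), "cx", "cy" (the principal point, pixels), "distortion" ([k1, k2, p1, p2, k3] as OpenCV has them; the pictures are not rectified), "position" and "rotation" of the camera in the world; the wrist camera has in their place "hand_eye" (4x4, takes a point from camera to tool coordinates, whose origin is the TCP and whose axes are the flange's). Camera axes: x right, y up, looking along -z (the intrinsics and any distortion apply to the point x, -y, -z); pixel columns grow to the right and rows downward; lengths in m; the calibration is good to about 2 mm. A picture is of the moment at which its call begins: read the wrist's pose just before it. camera_params takes no time and is no camera call.
- close_job(): hands the job in; it is judged then, once.
Trained networks look in the newest picture that a camera, given by its name, has taken for a name from the list of things; names that differ only in an ending like _2 or _b are one class to them, and where a whole thing is asked for, a point or a joint stands for the part that bears it (a point fixed in the world has none). Each returns a list of dicts, best first, with "score" (0 to 1); they miss things now and then, are a little off and sometimes report something else, mostly with a low value. They report only what shows in the picture. A call takes as long as a camera call.
- look_for(target, camera): "location" ([x, y, z] in m, in world coordinates, good to about 4 mm: the middle of the surface that is visible of it).
- tip_of(target, camera): "location" ([x, y, z] in m, in world coordinates, good to about 4 mm: a listed point, or the origin of a listed thing).
The state is a dict: "time_s": time; "joint_pos": joint angles; "joint_velocities": joint speeds; "tau": joint torques, N m; "tcp_pos": TCP position; "ee_rot": TCP orientation; "wrist_force": force on the tool from outside, world axes, zero at the start; "wrist_torque": the same for the moment, N m; "gripper_width": finger opening in m; "grasp_force": force on a finger pad.
Only numpy, scipy, OpenCV 4.12 (cv2) and the standard library are available. Lean on these libraries where they do the work, as an engineer would, in place of code of your own. Each camera call takes 0.05 s, during which the arm holds its last target. There are 200 camera calls.

## Working session

There is one attempt and no reset: what is moved stays moved. The work goes in short steps, Python scripts to look and compute and a tool call to move; the robot and the scene stay as the last step left them, time stands still between calls to the robot, and variables do not carry over. Pictures are saved under pics/ and viewed, at most 10 in all, crops included, and the job is handed in when it is done.

Besides the shell and the picture viewer there is one more tool, called as name(argument=value, ...), one argument or row to a line, values as JSON. jog_arm: Moves the arm, as the interface text tells. Its arguments: {"type":"object","properties":{"commands":{"type":"array","items":{"type":"object","properties":{"linear":{"type":"array","items":{"type":"number"}},"dr":{"type":"array","items":{"type":"number"}},"grip":{"type":"number"}}}},"squeeze":{"type":"number"}},"required":["commands"]}

```bash
mkdir -p pics; ls; cat > h.py <<'E'
from station import *
import numpy as np, cv2
from scipy.spatial.transform import Rotation as R
def save(p,n): cv2.imwrite('pics/'+n+'.png',cv2.cvtColor(p,cv2.COLOR_RGB2BGR))
def cam(name,st=None):
    c=camera_params(name); f=210/np.tan(np.radians(c['fov_y'])/2)
    K=np.array([[f,0,c['cx']],[0,f,c['cy']],[0,0,1.]]); D=np.array(c['distortion'],float)
    if 'hand_eye' in c:
        T=np.eye(4);T[:3,:3]=R.from_euler('xyz',st['ee_rot']).as_matrix();T[:3,3]=st['tcp_pos'];T=T@np.array(c['hand_eye'])
    else:
        T=np.eye(4);r=np.array(c['rotation'],float);T[:3,:3]=r if r.shape==(3,3) else R.from_euler('xyz',r).as_matrix();T[:3,3]=c['position']
    return K,D,T
def ray(uv,K,D,T):
    n=cv2.undistortPoints(np.array(uv,float).reshape(-1,1,2),K,D).reshape(-1,2)
    d=np.c_[n[:,0],-n[:,1],-np.ones(len(n))]
    return T[:3,3],d@T[:3,:3].T
def onz(uv,z,K,D,T):
    o,d=ray(uv,K,D,T); return o+d*((z-o[2])/d[:,2])[:,None]
def proj(P,K,D,T):
    q=(np.array(P,float).reshape(-1,3)-T[:3,3])@T[:3,:3]; q=q*[1,-1,-1]
    return cv2.projectPoints(q,np.zeros(3),np.zeros(3),K,D)[0].reshape(-1,2)
E
python3 - <<'E'
from h import *
st=get_state();print(st, grip_point_offset)
print(camera_params('top'));print(camera_params('wrist'))
for n in('top','side'):
    p,d=capture(n);save(p,n+'0')
    for t in('key','cup','housing','screw_1_top','key_grip'):
        print(n,t,[(np.round(x['location'],3).tolist(),round(x['score'],2)) for x in tip_of(t,n)[:5]])
E
```

```text
pics
{'time_s': 0.0, 'joint_pos': array([ 1.08837781,  0.43524236,  0.02498507,  1.57412231, -0.0115893 ,
        1.13400393, -0.07510758]), 'joint_velocities': array([ 0.00075934, -0.00017515, -0.00075734,  0.000748  ,  0.00068535,
        0.00073662, -0.00096129]), 'tau': array([-1.68127997e-05, -6.67862535e+01,  9.85442810e-01, -3.14462507e+01,
       -6.03961386e-02,  4.29411675e-02,  1.63842824e-04]), 'tcp_pos': array([ 0.23145914, -0.57999188,  0.22592334]), 'ee_rot': array([-3.13996968e+00,  1.62634185e-04,  3.79734555e-01]), 'wrist_force': array([ 0.41952513,  0.51689024, -0.15261363]), 'wrist_torque': array([0.00975916, 0.02996913, 0.02215425]), 'grasp_force': 0.0, 'gripper_width': 0.09169990357805967} 0.0188
{'fov_y': 46.04357403756817, 'cx': 277.3440682964246, 'cy': 208.35936237372997, 'distortion': array([-0.05954864,  0.        ,  0.        ,  0.        ,  0.        ]), 'position': array([ 0.381562  , -0.02543379,  1.35251614]), 'rotation': array([ 0.13195265,  0.00505875, -1.56754862])}
{'fov_y': 70.14170422854421, 'cx': 280.0246231993122, 'cy': 204.87232574845044, 'dis
[... 355 characters left out ...]
   [ 0.00000000e+00,  0.00000000e+00,  0.00000000e+00,
         1.00000000e+00]])}
top key [([0.708, 0.046, 0.001], 0.61), ([0.505, 0.162, -0.003], 0.44), ([0.374, 0.312, 0.018], 0.43)]
top cup [([0.538, 0.148, 0.086], 0.72), ([0.372, 0.307, -0.0], 0.7)]
top housing [([0.505, 0.162, -0.005], 0.81)]
top screw_1_top [([0.516, 0.2, 0.086], 0.61)]
top key_grip [([0.374, 0.307, 0.09], 0.57), ([0.517, 0.197, 0.085], 0.41)]
side key [([0.375, 0.31, 0.028], 0.86)]
side cup [([0.372, 0.308, 0.003], 0.57)]
side housing [([0.506, 0.16, -0.0], 0.92)]
side screw_1_top [([0.516, 0.196, 0.088], 0.53), ([0.474, 0.18, 0.09], 0.45)]
side key_grip [([0.372, 0.305, 0.092], 0.69), ([0.508, 0.157, -0.004], 0.56)]
```

View pics/top0.png

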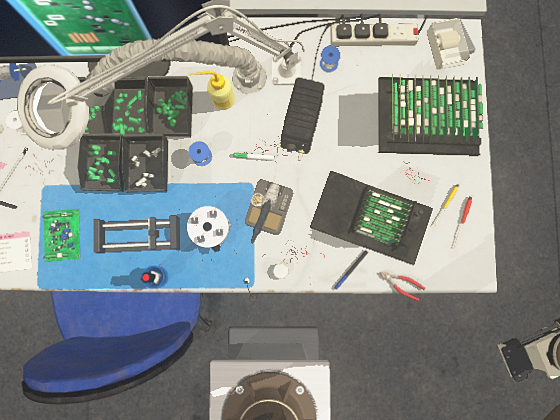

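View pics/side0.png

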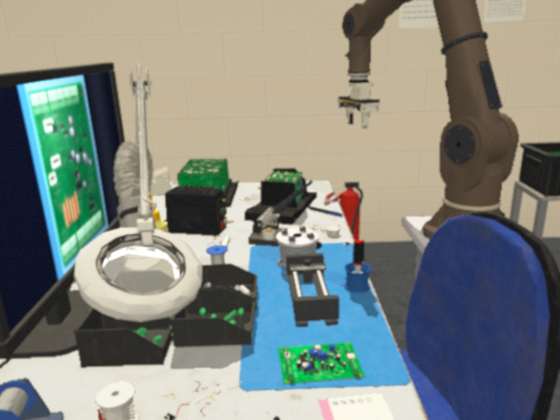

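```bash
cat >> h.py <<'E'
def plan(wps,rows,pos=None,yaw=None):
    """wps: list of (xyz, yaw); rows: counts; prints tool-frame rows"""
    st=get_state(); p=np.array(st['tcp_pos']) if pos is None else np.array(pos,float)
    y=st['ee_rot'][2] if yaw is None else yaw
    M=R.from_euler('xyz',st['ee_rot']) 
    out=[]
    for (q,yy),n in zip(wps,rows):
        q=np.array(q,float);p0=p.copy();y0=y;dy=(yy-y0+np.pi)%(2*np.pi)-np.pi
        for i in range(n):
            t=p0+(q-p0)*(i+1)/n
            Rt=(R.from_euler('z',y)*R.from_euler('x',np.pi))
            d=np.round(Rt.inv().apply(t-p)*1000,1); a=-round(np.degrees(dy)/n,2)
            out.append((d.tolist(),a)); p=p+Rt.apply(d/1000); y=y-np.radians(a)
    for i,(d,a) in enumerate(out):
        print('' if i%8 else '--',('{"linear":%s,"dr":[0,0,%s]}'%(d,a)).replace(' ',''),end=',')
    print('\nend',np.round(p,4),round(y,3))
E
python3 - <<'E'
from h import *
K,D,T=cam('top'); p,d=capture('top')
v,u=np.mgrid[0:420:2,0:560:2]; uv=np.c_[u.ravel(),v.ravel()]
o,r=ray(uv,K,D,T); z=d[v,u].ravel(); P=o+r*z[:,None]; P=P[z>0]
for x0 in np.arange(.2,.9,.1):
    print(round(x0,1),[round(float(P[(P[:,0]>=x0)&(P[:,0]<x0+.1)&(P[:,1]>=y0)&(P[:,1]<y0+.1),2].max(initial=-9)),2) for y0 in np.arange(-.6,.6,.1)])
plan([((.45,-.38,.33),.38+.5),((.5,0,.33),1.4),((.44,.235,.25),1.9)],[8,8,8])
E
```

```text
0.2 [0.44, 0.34, -0.74, -0.74, -0.74, -0.73, -0.74, -0.74, 0.07, -0.05, -0.21, -0.21]
0.3 [0.01, 0.01, 0.02, 0.01, 0.02, 0.02, 0.01, 0.01, 0.11, 0.12, 0.01, 0.01]
0.4 [0.01, 0.03, 0.13, 0.12, 0.03, 0.02, 0.19, 0.09, 0.08, 0.08, 0.07, 0.02]
0.5 [0.02, 0.04, 0.13, 0.12, 0.04, 0.09, 0.15, 0.09, 0.09, 0.07, 0.07, 0.02]
0.6 [0.01, 0.01, 0.03, 0.11, 0.04, 0.07, 0.07, 0.06, 0.07, 0.07, 0.17, 0.18]
0.7 [0.13, 0.13, 0.13, 0.02, 0.14, 0.15, 0.02, 0.06, 0.07, 0.07, 0.29, 0.29]
0.8 [0.12, 0.13, 0.13, 0.01, 0.14, 0.15, 0.5, 0.5, 0.44, 0.36, 0.31, 0.23]
-- {"linear":[34.6,-13.2,-12.9],"dr":[0,0,-3.58]}, {"linear":[35.4,-10.9,-12.9],"dr":[0,0,-3.58]}, {"linear":[36.0,-8.8,-12.9],"dr":[0,0,-3.58]}, {"linear":[36.5,-6.5,-12.9],"dr":[0,0,-3.58]}, {"linear":[36.8,-4.1,-12.9],"dr":[0,0,-3.58]}, {"linear":[37.0,-1.9,-12.9],"dr":[0,0,-3.58]}, {"linear":[37.1,0.4,-12.9],"dr":[0,0,-3.58]}, {"linear":[36.9,2.8,-12.9],"dr":[0,0,-3.58]},-- {"linear":[40.6,-25.5,-0.0],"dr":[0,0,-3.73]}, {"linear":[42.1,-22.7,-0.0],"dr":[0,0,-3.73]}, {"linear":[43.6,-20.0,-0.0],"dr":[0,0,-3.73]}, {"linear":[44.7,-17.1,-0.0],"dr":[0,0,-3.73]}, {"linear":[45.8,-14.2,-0.0],"dr":[0,0,-3.73]}, {"linear":[46.6,-11.2,-0.0],"dr":[0,0,-3.73]}, {"linear":[47.2,-8.1,-0.0],"dr":[0,0,-3.73]}, {"linear":[47.7,-5.0,-0.0],"dr":[0,0,-3.73]},-- {"linear":[27.7,-12.4,10.0],"dr":[0,0,-3.58]}, {"linear":[28.4,-10.6,10.0],"dr":[0,0,-3.58]}, {"linear":[29.0,-8.8,10.0],"dr":[0,0,-3.58]}, {"linear":[29.5,-7.0,10.0],"dr":[0,0,-3.58]}, {"linear":[29.8,-5.1,10.0],"dr":[0,0,-3.58]}, {"linear":[30.2,-3.3,10.0],"dr":[0,0,-3.58]}, {"linear":[30.3,-1.4,10.0],"dr":[0,0,-3.58]}, {"linear":[30.3,0.5,10.0],"dr":[0,0,-3.58]},
end [0.44  0.235 0.25 ] 1.9
```

jog_arm(
  commands=[
    {"linear":[34.6,-13.2,-13],"dr":[0,0,-3.6],"grip":1},
    {"linear":[35.4,-11,-13],"dr":[0,0,-3.6]},
    {"linear":[36,-8.8,-13],"dr":[0,0,-3.6]},
    {"linear":[36.5,-6.5,-13],"dr":[0,0,-3.6]},
    {"linear":[36.8,-4,-13],"dr":[0,0,-3.6]},
    {"linear":[37,-2,-13],"dr":[0,0,-3.6]},
    {"linear":[37,0.4,-13],"dr":[0,0,-3.6]},
    {"linear":[37,2.8,-13],"dr":[0,0,-3.6]},
  ],
)

```text
validation failed for argument at $.co...
```

jog_arm(
  commands=[
    {"linear":[40.6,-25.5,0],"dr":[0,0,-3.7]},
    {"linear":[42,-22.7,0],"dr":[0,0,-3.7]},
    {"linear":[43.6,-20,0],"dr":[0,0,-3.7]},
    {"linear":[44.7,-17,0],"dr":[0,0,-3.7]},
    {"linear":[45.8,-14,0],"dr":[0,0,-3.7]},
    {"linear":[46.6,-11,0],"dr":[0,0,-3.7]},
    {"linear":[47,-8,0],"dr":[0,0,-3.7]},
    {"linear":[47.7,-5,0],"dr":[0,0,-3.7]},
  ],
)

```text
validation failed for argument at $.co...
```

jog_arm(
  commands=[
    {"linear":[27.7,-12.4,10],"dr":[0,0,-3.6]},
    {"linear":[28.4,-10.6,10],"dr":[0,0,-3.6]},
    {"linear":[29,-8.8,10],"dr":[0,0,-3.6]},
    {"linear":[29.5,-7,10],"dr":[0,0,-3.6]},
    {"linear":[30,-5,10],"dr":[0,0,-3.6]},
    {"linear":[30,-3.3,10],"dr":[0,0,-3.6]},
    {"linear":[30,-1.4,10],"dr":[0,0,-3.6]},
    {"linear":[30,0.5,10],"dr":[0,0,-3.6]},
  ],
)

```text
validation failed for argument at $.co...
```

```bash
python3 - <<'E'
from h import *
st=get_state();print(st['time_s'],st['tcp_pos'],st['ee_rot'],st['joint_pos'])
p,d=capture('wrist');save(p,'w0');np.save('w0d.npy',d)
for t in('key','cup','housing','screw_1_top','key_grip'):
    print(t,[(np.round(x['location'],3).tolist(),round(x['score'],2)) for x in tip_of(t,'wrist')[:5]])
E
```

```text
0.65 [ 0.23168001 -0.58049959  0.22675707] [3.14151346e+00 3.68934098e-06 3.79684409e-01] [ 1.08842263  0.43448206  0.02499893  1.57318944 -0.01160151  1.13398762
 -0.07510485]
key []
cup []
housing []
screw_1_top []
key_grip []
```

View pics/w0.png

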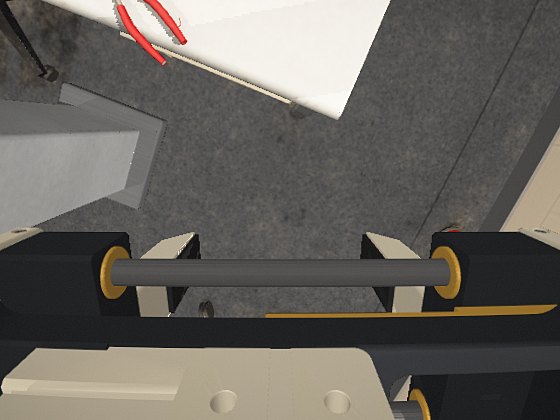

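jog_arm(
  commands=[
    {"linear":[34.6,-13.2,-13],"dr":[0,0,-3.6],"grip":1},
    {"linear":[35.4,-11,-13],"dr":[0,0,-3.6],"grip":1},
    {"linear":[36,-8.8,-13],"dr":[0,0,-3.6],"grip":1},
    {"linear":[36.5,-6.5,-13],"dr":[0,0,-3.6],"grip":1},
    {"linear":[36.8,-4,-13],"dr":[0,0,-3.6],"grip":1},
    {"linear":[37,-2,-13],"dr":[0,0,-3.6],"grip":1},
    {"linear":[37,0.4,-13],"dr":[0,0,-3.6],"grip":1},
    {"linear":[37,2.8,-13],"dr":[0,0,-3.6],"grip":1},
  ],
)

```text
time_s: 1.75
tcp_pos: [0.4506, -0.3786, 0.3315]
ee_rot: [3.141, 0.0, 0.885]
wrist_force: [0.6, -0.7, 0.6]
gripper_width: 0.0917
grasp_force: 0.0
```

jog_arm(
  commands=[
    {"linear":[40.6,-25.5,0],"dr":[0,0,-3.7],"grip":1},
    {"linear":[42,-22.7,0],"dr":[0,0,-3.7],"grip":1},
    {"linear":[43.6,-20,0],"dr":[0,0,-3.7],"grip":1},
    {"linear":[44.7,-17,0],"dr":[0,0,-3.7],"grip":1},
    {"linear":[45.8,-14,0],"dr":[0,0,-3.7],"grip":1},
    {"linear":[46.6,-11,0],"dr":[0,0,-3.7],"grip":1},
    {"linear":[47,-8,0],"dr":[0,0,-3.7],"grip":1},
    {"linear":[47.7,-5,0],"dr":[0,0,-3.7],"grip":1},
  ],
)

```text
time_s: 2.55
tcp_pos: [0.4997, 0.0017, 0.3311]
ee_rot: [3.141, 0.0, 1.401]
wrist_force: [0.8, -0.1, 0.6]
gripper_width: 0.0921
grasp_force: 0.0
```

jog_arm(
  commands=[
    {"linear":[20,-8,10],"dr":[0,0,-3.6],"grip":1},
    {"linear":[20,-6.6,10],"dr":[0,0,-3.6],"grip":1},
    {"linear":[20,-5,10],"dr":[0,0,-3.6],"grip":1},
    {"linear":[20,-4,10],"dr":[0,0,-3.6],"grip":1},
    {"linear":[20,-3,10],"dr":[0,0,-3.6],"grip":1},
    {"linear":[20,-2,10],"dr":[0,0,-3.6],"grip":1},
    {"linear":[20,-1,10],"dr":[0,0,-3.6],"grip":1},
    {"linear":[10,0,10],"dr":[0,0,-3.6],"grip":1},
  ],
)

```text
time_s: 3.35
tcp_pos: [0.4646, 0.1524, 0.25]
ee_rot: [3.141, -0.001, 1.909]
wrist_force: [-0.2, -0.6, 1.0]
gripper_width: 0.0916
grasp_force: 0.0
```

```bash
python3 - <<'E'
from h import *
st=get_state();print(st['time_s'],st['tcp_pos'],st['ee_rot'],st['joint_pos'])
p,d=capture('wrist');save(p,'w1');np.save('w1d.npy',d)
for t in('key','cup','housing','screw_1_top','key_grip'):
    print(t,[(np.round(x['location'],3).tolist(),round(x['score'],2)) for x in tip_of(t,'wrist')[:5]])
E
```

```text
3.35 [0.46460043 0.1523823  0.24997173] [ 3.14140625e+00 -6.26739481e-04  1.90882859e+00] [ 0.10569088  0.26193297 -0.6482308   1.82069681  0.17427144  1.11609878
 -0.26500768]
key [([0.371, 0.306, 0.026], 0.83)]
cup [([0.375, 0.304, 0.003], 0.83)]
housing [([0.503, 0.164, 0.003], 0.7)]
screw_1_top [([0.517, 0.199, 0.086], 0.79)]
key_grip [([0.366, 0.31, 0.091], 0.61)]
```

View pics/w1.png

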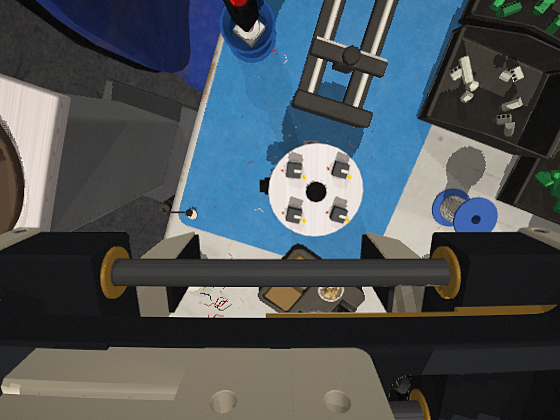

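jog_arm(
  commands=[
    {"linear":[23,-9,10],"dr":[0,0,0],"grip":0.55},
    {"linear":[23,-9,12],"dr":[0,0,0],"grip":0.55},
    {"linear":[23,-9,14],"dr":[0,0,0],"grip":0.55},
    {"linear":[23,-9,14],"dr":[0,0,0],"grip":0.55},
    {"linear":[0,0,0],"dr":[0,0,0],"grip":0.55},
    {"linear":[0,0,0],"dr":[0,0,0],"grip":0.55},
    {"linear":[0,0,0],"dr":[0,0,0],"grip":0.55},
    {"linear":[0,0,0],"dr":[0,0,0],"grip":0.55},
  ],
)

```text
time_s: 4.45
tcp_pos: [0.4025, 0.2245, 0.2012]
ee_rot: [3.141, 0.0, 1.899]
wrist_force: [0.3, -0.9, 0.9]
gripper_width: 0.0505
grasp_force: 0.0
```

```bash
python3 - <<'E'
from h import *
st=get_state();print(st['time_s'],st['tcp_pos'],st['ee_rot'])
p,d=capture('wrist');save(p,'w2');np.save('w2d.npy',d);np.save('w2.npy',p)
K,D,T=cam('wrist',st);np.savez('w2cam.npz',K=K,D=D,T=T)
print(proj([[.372,.307,.117]],K,D,T))
for t in('key','key_grip'):
    print(t,[(np.round(x['location'],3).tolist(),round(x['score'],2)) for x in tip_of(t,'wrist')[:5]])
o=cv2.imread('pics/w1.png')[130:250,250:380]; k=p[:200,170:390,::-1]
a=np.zeros((600,800,3),np.uint8)
a[:360,:390]=cv2.resize(o,None,fx=3,fy=3,interpolation=2); 
k=cv2.resize(k,(400,364),interpolation=2); a[:364,395:795]=k
cv2.imwrite('pics/c2.png',a)
E
```

```text
4.45 [0.40254412 0.22453113 0.20118521] [3.14061927e+00 2.26809522e-04 1.89937755e+00]
[[276.25330921  99.09922553]]
key [([0.372, 0.306, 0.025], 0.97)]
key_grip [([0.371, 0.303, 0.005], 0.73)]
```

View pics/c2.png

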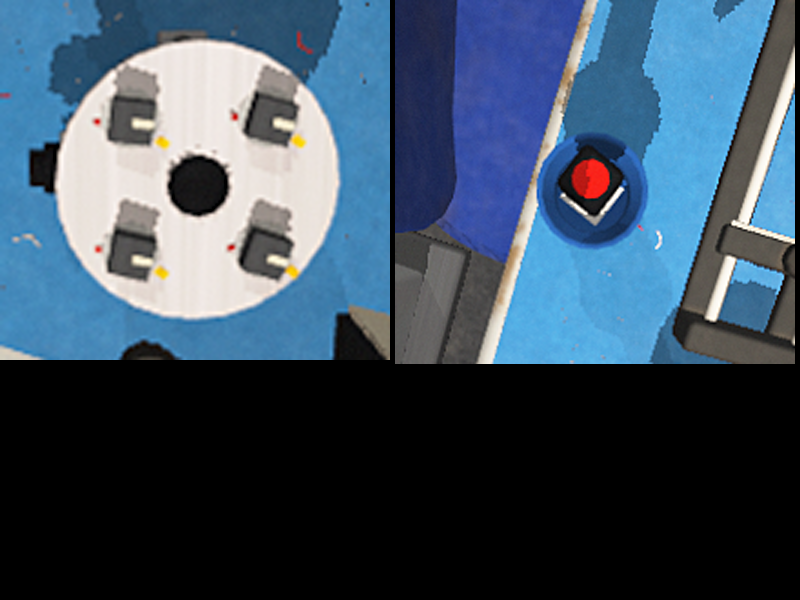

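```bash
python3 - <<'E'
from h import *
c=np.load('w2cam.npz');K,D,T=c['K'],c['D'],c['T'];d=np.load('w2d.npy')
v,u=np.mgrid[0:200,170:390];uv=np.c_[u.ravel(),v.ravel()];o,r=ray(uv,K,D,T);z=d[v,u].ravel();P=o+r*z[:,None]
m=(z>0)&(P[:,2]>.107)&(np.hypot(P[:,0]-.372,P[:,1]-.307)<.03)
print(m.sum(),P[m].mean(0),P[m].min(0),P[m].max(0))
q=P[m][:,:2];print(cv2.minAreaRect((q*1000).astype(np.float32)))
px=np.array([(585,147),(625,178),(597,215),(557,185),(591,181)],float);px=np.c_[170+(px[:,0]-395)/(400/220),px[:,1]/1.82]
w=onz(px,.116,K,D,T);print(np.round(w,4));e=[w[1]-w[0],w[2]-w[1],w[3]-w[2],w[0]-w[3]]
print([round(np.degrees(np.arctan2(x[1],x[0]))%90,1) for x in e])
# cup rim centre via depth
m=(z>0)&(P[:,2]>.044)&(P[:,2]<.056)&(np.hypot(P[:,0]-.372,P[:,1]-.307)<.045);print('cup',m.sum(),(P[m].min(0)+P[m].max(0))/2)
pp,dd=capture('top');K,D,T=cam('top');v,u=np.mgrid[100:300,100:330];o,r=ray(np.c_[u.ravel(),v.ravel()],K,D,T);z=dd[v,u].ravel();Q=o+r*z[:,None]
m=(Q[:,2]>.11)&(Q[:,2]<.25)&(Q[:,0]>.3)&(Q[:,0]<.66)&(Q[:,1]<.115)&(Q[:,1]>0);print('iron',np.round(Q[m][np.argsort(-Q[m][:,2])][::6],3)[:30].tolist())
E
```

```text
818 [0.37245321 0.30773411 0.11693507] [0.35970571 0.29485216 0.10786318] [0.38487414 0.32105768 0.12072879]
((372.6761779785156, 308.1347961425781), (22.346107482910156, 22.31975555419922), 70.30545043945312)
[[0.3664 0.3193 0.116 ]
 [0.3864 0.313  0.116 ]
 [0.3801 0.2949 0.116 ]
 [0.36   0.301  0.116 ]
 [0.3732 0.3072 0.116 ]]
[np.float64(72.6), np.float64(70.8), np.float64(72.8), np.float64(70.7)]
cup 1279 [0.37284081 0.30736366 0.04859271]
iron [[0.458, 0.038, 0.188], [0.461, 0.043, 0.186], [0.461, 0.041, 0.184], [0.468, 0.036, 0.18], [0.468, 0.041, 0.178], [0.473, 0.037, 0.176], [0.469, 0.032, 0.173], [0.479, 0.032, 0.171], [0.481, 0.03, 0.169], [0.486, 0.027, 0.167], [0.489, 0.03, 0.165], [0.489, 0.035, 0.164], [0.494, 0.025, 0.163], [0.487, 0.025, 0.162], [0.492, 0.03, 0.161], [0.489, 0.038, 0.159], [0.49, 0.023, 0.157], [0.497, 0.033, 0.155], [0.502, 0.021, 0.154], [0.505, 0.023, 0.152], [0.505, 0.031, 0.15], [0.505, 0.019, 0.148], [0.51, 0.026, 0.145], [0.513, 0.026, 0.143], [0.508, 0.016, 0.141], [0.514, 0.022, 0.139], [0.519, 0.022, 0.138], [0.521, 0.019, 0.136], [0.516, 0.017, 0.135], [0.529, 0.022, 0.131]]
```

```bash
python3 - <<'E'
from h import *
plan([((.3727,.3076,.15),1.244),((.3727,.3076,.072),1.244)],[5,3])
E
```

```text
-- {"linear":[17.5,-0.2,10.2],"dr":[0,0,7.52]}, {"linear":[17.4,-2.4,10.2],"dr":[0,0,7.52]}, {"linear":[16.9,-4.7,10.1],"dr":[0,0,7.52]}, {"linear":[16.1,-6.9,10.2],"dr":[0,0,7.52]}, {"linear":[15.1,-8.9,10.2],"dr":[0,0,7.52]}, {"linear":[-0.0,-0.0,26.0],"dr":[0,0,0.01]}, {"linear":[-0.0,-0.0,26.0],"dr":[0,0,0.01]}, {"linear":[-0.0,-0.0,26.0],"dr":[0,0,0.01]},
end [0.3727 0.3076 0.072 ] 1.244
```

jog_arm(
  commands=[
    {"linear":[17.5,-0.2,10.2],"dr":[0,0,7.5],"grip":0.55},
    {"linear":[17.4,-2.4,10.2],"dr":[0,0,7.5],"grip":0.55},
    {"linear":[16.9,-4.7,10.1],"dr":[0,0,7.5],"grip":0.55},
    {"linear":[16.1,-6.9,10.2],"dr":[0,0,7.5],"grip":0.55},
    {"linear":[15.1,-8.9,10.2],"dr":[0,0,7.6],"grip":0.55},
    {"linear":[0,0,26],"dr":[0,0,0],"grip":0.55},
    {"linear":[0,0,26],"dr":[0,0,0],"grip":0.55},
    {"linear":[0,0,26],"dr":[0,0,0],"grip":0.55},
  ],
)

```text
time_s: 5.45
tcp_pos: [0.3724, 0.3081, 0.071]
ee_rot: [3.141, -0.001, 1.245]
wrist_force: [-0.1, 0.1, -0.7]
gripper_width: 0.0506
grasp_force: 0.0
```

jog_arm(
  commands=[
    {"linear":[0,0,0],"dr":[0,0,0],"grip":0.2},
    {"linear":[0,0,0],"dr":[0,0,0],"grip":0.1},
    {"linear":[0,0,0],"dr":[0,0,0],"grip":0.05},
    {"linear":[0,0,0],"dr":[0,0,0],"grip":0.05},
    {"linear":[0,0,0],"dr":[0,0,0],"grip":0.05},
    {"linear":[0,0,0],"dr":[0,0,0],"grip":0.05},
    {"linear":[0,0,0],"dr":[0,0,0],"grip":0.05},
    {"linear":[0,0,0],"dr":[0,0,0],"grip":0.05},
  ],
  squeeze=45,
)

```text
time_s: 6.25
tcp_pos: [0.3729, 0.3085, 0.073]
ee_rot: [3.14, -0.002, 1.245]
wrist_force: [-0.8, -0.8, 7.8]
gripper_width: 0.0221
grasp_force: 45.0
```

```bash
python3 - <<'E'
from h import *
st=get_state();print({k:np.round(v,4) for k,v in st.items() if k not in('tau','joint_velocities')})
E
```

```text
{'time_s': np.float64(6.25), 'joint_pos': array([-0.417 ,  0.4598, -0.5011,  2.0516,  0.3357,  0.7063, -1.4578]), 'tcp_pos': array([0.3729, 0.3085, 0.073 ]), 'ee_rot': array([ 3.1403e+00, -1.7000e-03,  1.2452e+00]), 'wrist_force': array([-0.8281, -0.8059,  7.7582]), 'wrist_torque': array([-0.2498,  0.1351,  0.0649]), 'grasp_force': np.float64(45.0011), 'gripper_width': np.float64(0.0221)}
```

```bash
python3 - <<'E'
from h import *
plan([((.3729,.3081,.2),1.245),((.518,.078,.2),1.73)],[5,8])
E
```

```text
-- {"linear":[-0.1,0.0,-25.4],"dr":[0,0,0.0]}, {"linear":[-0.1,0.1,-25.4],"dr":[0,0,0.0]}, {"linear":[-0.0,0.0,-25.4],"dr":[0,0,0.0]}, {"linear":[-0.1,0.0,-25.4],"dr":[0,0,0.0]}, {"linear":[-0.1,0.1,-25.4],"dr":[0,0,0.0]}, {"linear":[-21.4,26.4,-0.0],"dr":[0,0,-3.47]}, {"linear":[-23.1,25.0,-0.0],"dr":[0,0,-3.47]}, {"linear":[-24.4,23.6,-0.0],"dr":[0,0,-3.47]},-- {"linear":[-25.9,22.1,-0.0],"dr":[0,0,-3.47]}, {"linear":[-27.1,20.5,-0.0],"dr":[0,0,-3.47]}, {"linear":[-28.4,18.7,-0.0],"dr":[0,0,-3.47]}, {"linear":[-29.4,17.1,-0.0],"dr":[0,0,-3.47]}, {"linear":[-30.4,15.2,-0.0],"dr":[0,0,-3.47]},
end [0.518 0.078 0.2  ] 1.73
```

jog_arm(
  commands=[
    {"linear":[0,0,-15],"dr":[0,0,0],"grip":0.05},
    {"linear":[0,0,-25.4],"dr":[0,0,0],"grip":0.05},
    {"linear":[0,0,-25.4],"dr":[0,0,0],"grip":0.05},
    {"linear":[0,0,-35.4],"dr":[0,0,0],"grip":0.05},
    {"linear":[0,0,-25.4],"dr":[0,0,0],"grip":0.05},
    {"linear":[-21.4,26.4,0],"dr":[0,0,-3.5],"grip":0.05},
    {"linear":[-23,25,0],"dr":[0,0,-3.5],"grip":0.05},
    {"linear":[-24.4,23.6,0],"dr":[0,0,-3.5],"grip":0.05},
  ],
)

```text
time_s: 7.05
tcp_pos: [0.4271, 0.2207, 0.199]
ee_rot: [3.141, -0.0, 1.432]
wrist_force: [0.8, 0.3, -2.4]
gripper_width: 0.0218
grasp_force: 45.0
```

jog_arm(
  commands=[
    {"linear":[-26,22,0],"dr":[0,0,-3.5],"grip":0.05},
    {"linear":[-27,20.5,0],"dr":[0,0,-3.5],"grip":0.05},
    {"linear":[-28.4,18.7,0],"dr":[0,0,-3.5],"grip":0.05},
    {"linear":[-29.4,17,0],"dr":[0,0,-3.4],"grip":0.05},
    {"linear":[-30.4,15.2,0],"dr":[0,0,-3.4],"grip":0.05},
    {"linear":[0,0,0],"dr":[0,0,0],"grip":0.05},
    {"linear":[0,0,0],"dr":[0,0,0],"grip":0.05},
    {"linear":[0,0,0],"dr":[0,0,0],"grip":0.05},
  ],
)

```text
time_s: 7.85
tcp_pos: [0.5169, 0.0791, 0.1985]
ee_rot: [-3.141, -0.0, 1.731]
wrist_force: [-0.1, 0.7, -2.0]
gripper_width: 0.022
grasp_force: 45.0
```

```bash
python3 - <<'E'
from h import *
st=get_state();print({k:np.round(v,4) for k,v in st.items() if k not in('tau','joint_velocities')})
p,d=capture('wrist');np.save('w3.npy',p);np.save('w3d.npy',d)
K,D,T=cam('wrist',st);np.savez('w3cam.npz',K=K,D=D,T=T)
uv=proj([[.505,.162,.08]],K,D,T)[0];print(uv)
x,y=[int(a) for a in uv]; x0=max(x-90,0);y0=max(y-75,0);print(x0,y0)
save(cv2.resize(p[y0:y0+150,x0:x0+200],None,fx=4,fy=4,interpolation=2),'c3')
v,u=np.mgrid[y0:y0+150,x0:x0+200];o,r=ray(np.c_[u.ravel(),v.ravel()],K,D,T);z=d[v,u].ravel();P=o+r*z[:,None]
m=(P[:,2]>.069)&(P[:,2]<.0765);print('cover',m.sum(),np.median(P[m],0),(P[m].min(0)+P[m].max(0))/2,np.ptp(P[m],0))
m=(P[:,2]>.0815)&(P[:,2]<.095);q=P[m];print(m.sum(),np.median(q[:,2]))
from scipy.cluster.vq import kmeans2
a0=.35+np.radians([45,135,225,315]);c,l=kmeans2(q[:,:2],np.c_[.505+.036*np.cos(a0),.162+.036*np.sin(a0)],minit='matrix')
for i in range(4):
    rr=cv2.minAreaRect((q[l==i][:,:2]*1000).astype(np.float32));print(i+1,np.round(c[i],4),rr)
cc=c.mean(0);print(cc,[np.degrees(np.arctan2(*(c[i]-cc)[::-1]))-45-90*i for i in range(4)],[np.hypot(*(c[i]-cc)) for i in range(4)])
E
```

```text
{'time_s': np.float64(7.85), 'joint_pos': array([ 0.173 ,  0.3556, -0.553 ,  1.8232,  0.2154,  1.0228, -0.3047]), 'tcp_pos': array([0.5169, 0.0791, 0.1985]), 'ee_rot': array([-3.1414e+00, -4.0000e-04,  1.7312e+00]), 'wrist_force': array([-0.1438,  0.7229, -2.0284]), 'wrist_torque': array([-0.0296, -0.0949,  0.0195]), 'grasp_force': np.float64(44.9993), 'gripper_width': np.float64(0.022)}
[281.06695469 107.70712153]
191 32
cover 9175 [0.50346867 0.16522419 0.07487792] [0.50425735 0.16292696 0.0744289 ] [0.10678606 0.10676437 0.0041386 ]
1431 0.08581900085226574
1 [0.5191 0.1949] ((519.2601928710938, 195.1123504638672), (16.186307907104492, 15.735246658325195), 4.639052867889404)
2 [0.4721 0.1775] ((481.98779296875, 177.12139892578125), (18.458053588867188, 38.29172134399414), 86.92764282226562)
3 [0.4895 0.1303] ((489.3870849609375, 130.02957153320312), (16.093576431274414, 14.967974662780762), 7.945005893707275)
4 [0.5362 0.147 ] ((536.568115234375, 146.930908203125), (16.274415969848633, 16.111547470092773), 1.5417801141738892)
[0.50422643 0.16242794] [np.float64(20.352012486846917), np.float64(19.879198851338487), np.float64(-339.64989472992926), np.float64(-340.69096455501716)] [np.float64(0.035739990574122714), np.float64(0.03550215172429202), np.float64(0.03538662640757224), np.float64(0.03550800369935752)]
```

View pics/c3.png

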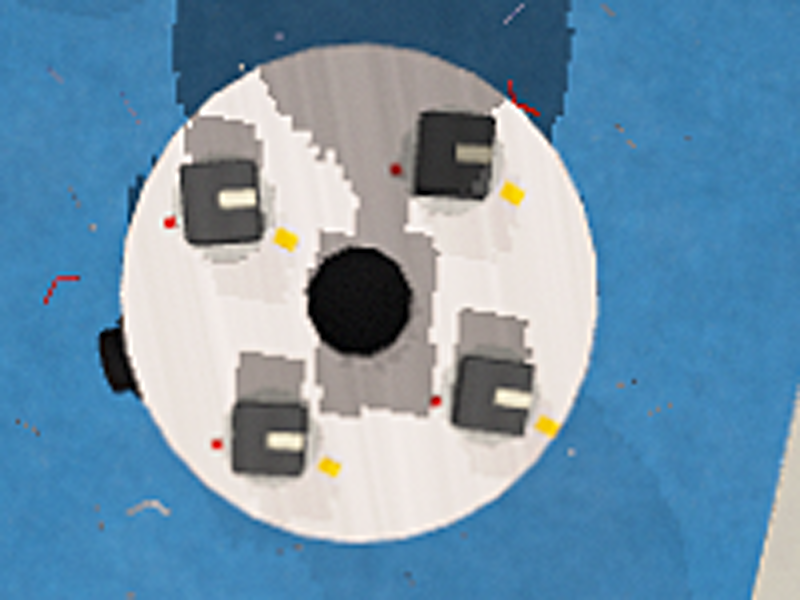

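```bash
cat >> h.py <<'E'
S={1:(.5194,.1950),2:(.4716,.1776),3:(.4890,.1298),4:(.5368,.1472)}
def s():
    st=get_state();print(round(float(st['time_s']),2),np.round(st['tcp_pos'],4),'yaw',round(np.degrees(st['ee_rot'][2]),2),'F',np.round(st['wrist_force'],1),'M',np.round(st['wrist_torque'],3))
    return st
def spin(deg,n): print('spin per row',deg/n)
E
python3 - <<'E'
from h import *
c=np.load('w3cam.npz');K,D,T=c['K'],c['D'],c['T'];d=np.load('w3d.npy')
v,u=np.mgrid[32:182,191:391];o,r=ray(np.c_[u.ravel(),v.ravel()],K,D,T);z=d[v,u].ravel();P=o+r*z[:,None]
m=(P[:,2]>.083)&(P[:,2]<.092)
for i in S:
    k=m&(np.hypot(P[:,0]-S[i][0],P[:,1]-S[i][1])<.0125);print(i,cv2.minAreaRect((P[k][:,:2]*1000).astype(np.float32)))
plan([((.5194,.195,.148),1.651),((.5194,.195,.1305),1.651)],[4,4])
E
```

```text
1 ((519.2696533203125, 195.11143493652344), (16.18405532836914, 15.731642723083496), 4.7591633796691895)
2 ((471.7404479980469, 177.75445556640625), (16.344703674316406, 15.694912910461426), 12.433374404907227)
3 ((489.3870849609375, 130.02957153320312), (16.093576431274414, 14.967974662780762), 7.945005893707275)
4 ((536.4249877929688, 146.9498748779297), (16.205686569213867, 16.151350021362305), 89.92423248291016)
-- {"linear":[28.4,5.3,12.7],"dr":[0,0,1.16]}, {"linear":[28.6,4.7,12.6],"dr":[0,0,1.16]}, {"linear":[28.6,4.1,12.7],"dr":[0,0,1.16]}, {"linear":[28.7,3.5,12.6],"dr":[0,0,1.16]}, {"linear":[0.0,-0.0,4.4],"dr":[0,0,-0.0]}, {"linear":[0.0,-0.0,4.4],"dr":[0,0,-0.0]}, {"linear":[0.0,-0.0,4.3],"dr":[0,0,-0.0]}, {"linear":[0.0,-0.0,4.4],"dr":[0,0,-0.0]},
end [0.5194 0.195  0.1305] 1.651
```

jog_arm(
  commands=[
    {"linear":[28.4,5.3,12.7],"dr":[0,0,1.2],"grip":0.05},
    {"linear":[28.6,4.7,12.6],"dr":[0,0,1.2],"grip":0.05},
    {"linear":[28.6,4.1,12.7],"dr":[0,0,1.1],"grip":0.05},
    {"linear":[28.7,3.5,12.6],"dr":[0,0,1.1],"grip":0.05},
    {"linear":[0,0,2],"dr":[0,0,0],"grip":0.05},
    {"linear":[0,0,4.5],"dr":[0,0,0],"grip":0.05},
    {"linear":[0,0,4.5],"dr":[0,0,0],"grip":0.05},
    {"linear":[0,0,0],"dr":[0,0,0],"grip":0.05},
  ],
  squeeze=45,
)

```text
time_s: 8.7
tcp_pos: [0.5203, 0.1936, 0.1374]
ee_rot: [3.141, -0.0, 1.65]
wrist_force: [-2.3, 1.5, 4.6]
gripper_width: 0.0216
grasp_force: 45.0
```

```bash
python3 -c "
from h import *
s()"
```

```text
8.7 [0.5203 0.1936 0.1374] yaw 94.52 F [-2.3  1.5  4.6] M [ 0.357  0.636 -0.029]
```

jog_arm(
  commands=[
    {"linear":[0.4,-0.3,1],"dr":[0,0,0],"grip":0.05},
    {"linear":[0.4,-0.4,1],"dr":[0,0,0],"grip":0.05},
    {"linear":[0,0,1],"dr":[0,0,0],"grip":0.05},
    {"linear":[0,0,1],"dr":[0,0,0],"grip":0.05},
    {"linear":[0,0,1],"dr":[0,0,0],"grip":0.05},
    {"linear":[0,0,0],"dr":[0,0,0],"grip":0.05},
    {"linear":[0,0,0],"dr":[0,0,0],"grip":0.05},
    {"linear":[0,0,0],"dr":[0,0,0],"grip":0.05},
  ],
)

```text
time_s: 9.5
tcp_pos: [0.5197, 0.1945, 0.1317]
ee_rot: [3.141, -0.0, 1.65]
wrist_force: [0.7, 2.1, -1.7]
gripper_width: 0.0217
grasp_force: 45.0
```

```bash
python3 -c "
from h import *
s()"
```

```text
9.5 [0.5197 0.1945 0.1317] yaw 94.55 F [ 0.7  2.1 -1.7] M [ 0.708 -0.394 -0.004]
```

jog_arm(
  commands=[
    {"linear":[0.2,0,1],"dr":[0,0,4],"grip":0.05},
    {"linear":[0,0,0],"dr":[0,0,5],"grip":0.05},
    {"linear":[0,0,0],"dr":[0,0,5],"grip":0.05},
    {"linear":[0,0,0],"dr":[0,0,5],"grip":0.05},
    {"linear":[0,0,0],"dr":[0,0,5],"grip":0.05},
    {"linear":[0,0,0],"dr":[0,0,5],"grip":0.05},
    {"linear":[0,0,0],"dr":[0,0,0],"grip":0.05},
    {"linear":[0,0,0],"dr":[0,0,0],"grip":0.05},
  ],
)

```text
time_s: 10.3
tcp_pos: [0.5191, 0.1954, 0.1307]
ee_rot: [-3.141, -0.0, 1.147]
wrist_force: [-1.6, 5.7, -3.1]
gripper_width: 0.0218
grasp_force: 45.0
```

```bash
python3 -c "
from h import *
s()
p=(.5196,.195,.130);y=np.radians(65.55)
plan([((*p[:2],.15),y),((*S[3],.148),np.radians(97.9)),((*S[3],.141),np.radians(97.9)),((*S[3],.1305),np.radians(97.9))],[3,5,2,6],pos=p,yaw=y)"
```

```text
10.3 [0.5191 0.1954 0.1307] yaw 65.74 F [-1.6  5.7 -3.1] M [1.313 0.217 0.023]
-- {"linear":[0.0,0.0,-6.7],"dr":[0,0,-0.0]}, {"linear":[0.0,0.0,-6.6],"dr":[0,0,-0.0]}, {"linear":[0.0,0.0,-6.7],"dr":[0,0,-0.0]}, {"linear":[-14.4,-0.2,0.4],"dr":[0,0,-6.47]}, {"linear":[-14.3,-1.8,0.4],"dr":[0,0,-6.47]}, {"linear":[-14.0,-3.4,0.4],"dr":[0,0,-6.47]}, {"linear":[-13.5,-4.9,0.4],"dr":[0,0,-6.47]}, {"linear":[-12.9,-6.5,0.4],"dr":[0,0,-6.47]},-- {"linear":[-0.0,0.0,3.5],"dr":[0,0,-0.0]}, {"linear":[-0.0,0.0,3.5],"dr":[0,0,-0.0]}, {"linear":[-0.0,0.0,1.8],"dr":[0,0,-0.0]}, {"linear":[-0.0,0.0,1.7],"dr":[0,0,-0.0]}, {"linear":[-0.0,0.0,1.7],"dr":[0,0,-0.0]}, {"linear":[-0.0,0.0,1.8],"dr":[0,0,-0.0]}, {"linear":[-0.0,0.0,1.7],"dr":[0,0,-0.0]}, {"linear":[-0.0,0.0,1.8],"dr":[0,0,-0.0]},
end [0.489  0.1298 0.1305] 1.709
```

jog_arm(
  commands=[
    {"linear":[0,0,-6.7],"dr":[0,0,-2],"grip":0.05},
    {"linear":[0,0,-6.6],"dr":[0,0,0],"grip":0.05},
    {"linear":[0,0,-6.7],"dr":[0,0,2],"grip":0.05},
    {"linear":[-14.4,-0.2,0.4],"dr":[0,0,-6.5],"grip":0.05},
    {"linear":[-14.3,-1.8,0.4],"dr":[0,0,-6.5],"grip":0.05},
    {"linear":[-14,-3.4,0.4],"dr":[0,0,-6.5],"grip":0.05},
    {"linear":[-13.5,-4.9,0.4],"dr":[0,0,-6.4],"grip":0.05},
    {"linear":[-12.5,-6.5,0.4],"dr":[0,0,-6.4],"grip":0.05},
  ],
)

```text
time_s: 11.1
tcp_pos: [0.4887, 0.1285, 0.1491]
ee_rot: [-3.141, 0.001, 1.71]
wrist_force: [0.3, -0.0, -2.0]
gripper_width: 0.0215
grasp_force: 45.0
```

jog_arm(
  commands=[
    {"linear":[0,0,4],"dr":[0,0,0],"grip":0.05},
    {"linear":[0,0,4],"dr":[0,0,0],"grip":0.05},
    {"linear":[0,0,1.8],"dr":[0,0,0],"grip":0.05},
    {"linear":[0,0,1.2],"dr":[0,0,0],"grip":0.05},
    {"linear":[0,0,1],"dr":[0,0,0],"grip":0.05},
    {"linear":[0,0,1],"dr":[0,0,0],"grip":0.05},
    {"linear":[0,0,1],"dr":[0,0,0],"grip":0.05},
    {"linear":[0,0,0],"dr":[0,0,0],"grip":0.05},
  ],
)

```text
time_s: 11.9
tcp_pos: [0.4888, 0.13, 0.1347]
ee_rot: [-3.141, 0.0, 1.708]
wrist_force: [0.2, 0.1, -1.9]
gripper_width: 0.0215
grasp_force: 45.0
```

```bash
python3 -c "
from h import *
s()"
```

```text
11.9 [0.4888 0.13   0.1347] yaw 97.85 F [ 0.2  0.1 -1.9] M [-0.001 -0.069  0.015]
```

jog_arm(
  commands=[
    {"linear":[0,0,2],"dr":[0,0,0],"grip":0.05},
    {"linear":[0,0,2],"dr":[0,0,2.4],"grip":0.05},
    {"linear":[0,0,0],"dr":[0,0,6],"grip":0.05},
    {"linear":[0,0,0],"dr":[0,0,6],"grip":0.05},
    {"linear":[0,0,0],"dr":[0,0,6],"grip":0.05},
    {"linear":[0,0,0],"dr":[0,0,6],"grip":0.05},
    {"linear":[0,0,0],"dr":[0,0,6],"grip":0.05},
    {"linear":[0,0,0],"dr":[0,0,0],"grip":0.05},
  ],
)

```text
time_s: 12.7
tcp_pos: [0.4886, 0.1305, 0.1307]
ee_rot: [-3.141, -0.0, 1.141]
wrist_force: [-0.7, 1.7, -2.5]
gripper_width: 0.0217
grasp_force: 45.0
```

```bash
python3 -c "
from h import *
s()
p=(*S[3],.130);y=np.radians(65.5);t=(.4718,.1778);a=np.radians(102.2)
plan([((*p[:2],.15),y),((*t,.148),a)],[3,5],pos=p,yaw=y)"
```

```text
12.7 [0.4886 0.1305 0.1307] yaw 65.39 F [-0.7  1.7 -2.5] M [0.497 0.064 0.006]
-- {"linear":[0.0,0.0,-6.7],"dr":[0,0,-0.0]}, {"linear":[0.0,0.0,-6.6],"dr":[0,0,-0.0]}, {"linear":[0.0,0.0,-6.7],"dr":[0,0,-0.0]}, {"linear":[7.3,-7.1,0.4],"dr":[0,0,-7.34]}, {"linear":[8.2,-6.1,0.4],"dr":[0,0,-7.34]}, {"linear":[8.8,-5.1,0.4],"dr":[0,0,-7.34]}, {"linear":[9.5,-3.8,0.4],"dr":[0,0,-7.34]}, {"linear":[9.8,-2.6,0.4],"dr":[0,0,-7.34]},
end [0.4718 0.1778 0.148 ] 1.784
```

jog_arm(
  commands=[
    {"linear":[0,0,-6.7],"dr":[0,0,-2],"grip":0.05},
    {"linear":[0,0,-6.6],"dr":[0,0,0],"grip":0.05},
    {"linear":[0,0,-10],"dr":[0,0,-5],"grip":0.05},
    {"linear":[-10,0,-16],"dr":[0,0,-8],"grip":0.05},
    {"linear":[-15,2,-16],"dr":[0,0,-8],"grip":0.05},
    {"linear":[-15,2,-16],"dr":[0,0,-8],"grip":0.05},
    {"linear":[-10,6,0],"dr":[0,0,-5.5],"grip":0.05},
    {"linear":[0,0,0],"dr":[0,0,0],"grip":0.05},
  ],
)

```text
time_s: 13.5
tcp_pos: [0.4951, 0.079, 0.2027]
ee_rot: [3.14, 0.001, 1.779]
wrist_force: [0.1, 0.1, -0.9]
gripper_width: 0.0218
grasp_force: 45.0
```

```bash
cat >> h.py <<'E'
def heads(name,view=None):
    st=s();p,d=capture('wrist');K,D,T=cam('wrist',st);np.savez(name+'.npz',K=K,D=D,T=T,p=p,d=d)
    uv=proj([[.5042,.1624,.08]],K,D,T)[0];x0=int(max(uv[0]-100,0));y0=int(max(uv[1]-75,0));print('crop',x0,y0)
    if view: save(cv2.resize(p[y0:y0+150,x0:x0+200],None,fx=4,fy=4,interpolation=2),view)
    v,u=np.mgrid[0:240,100:460];o,r=ray(np.c_[u.ravel(),v.ravel()],K,D,T);z=d[v,u].ravel();P=o+r*z[:,None]
    m=(z>0)&(P[:,2]>.0825)&(P[:,2]<.092)
    for i in S:
        k=m&(np.hypot(P[:,0]-S[i][0],P[:,1]-S[i][1])<.0125)
        if k.sum()>50:
            c,sz,a=cv2.minAreaRect((P[k][:,:2]*1000).astype(np.float32));t=20-a
            print(i,k.sum(),np.round(c,1),np.round(sz,1),'turn',round(np.radians(t%90),3))
E
python3 -c "
from h import *
heads('w4')"
```

```text
13.5 [0.4951 0.079  0.2027] yaw 101.91 F [ 0.1  0.1 -0.9] M [-0.053 -0.121  0.006]
crop 208 37
1 373 [519.5 195.1] [16.3 16.3] turn 0.605
2 349 [471.8 178. ] [14.8 16.6] turn 0.132
3 295 [489.3 129.9] [15.1 15.8] turn 0.591
4 330 [536.4 147. ] [16.1 16. ] turn 0.324
```

```bash
python3 -c "
from h import *
p=np.array([.489,.130,.1305]);y=65.45
for l,a in [((0,0,-6.7),-2),((0,0,-6.6),0),((0,0,-10),-5),((-10,0,-16),-8),((-15,2,-16),-8),((-15,2,-16),-8),((-10,6,0),-5.5)]:
    p=p+(R.from_euler('z',y,degrees=True)*R.from_euler('x',np.pi)).apply(np.array(l)/1000);y-=a
print(p,y)
t=(.4717,.1778);a=np.radians(102.2)
plan([((*t,.148),a),((*t,.141),a)],[6,2],pos=p,yaw=np.radians(y))"
```

```text
[0.49414719 0.08103023 0.2018    ] 101.95
-- {"linear":[16.6,-0.3,9.0],"dr":[0,0,-0.04]}, {"linear":[16.5,-0.3,8.9],"dr":[0,0,-0.04]}, {"linear":[16.6,-0.3,9.0],"dr":[0,0,-0.04]}, {"linear":[16.5,-0.3,9.0],"dr":[0,0,-0.04]}, {"linear":[16.6,-0.3,8.9],"dr":[0,0,-0.04]}, {"linear":[16.5,-0.3,9.0],"dr":[0,0,-0.04]}, {"linear":[0.0,0.0,3.5],"dr":[0,0,-0.0]}, {"linear":[0.0,0.0,3.5],"dr":[0,0,-0.0]},
end [0.4717 0.1778 0.141 ] 1.784
```

jog_arm(
  commands=[
    {"linear":[16.6,-0.3,9],"dr":[0,0,0],"grip":0.05},
    {"linear":[16.5,-0.3,9],"dr":[0,0,0],"grip":0.05},
    {"linear":[16.6,-0.3,9],"dr":[0,0,0],"grip":0.05},
    {"linear":[16.5,-0.3,9],"dr":[0,0,0],"grip":0.05},
    {"linear":[16.6,-0.3,9],"dr":[0,0,0],"grip":0.05},
    {"linear":[16.5,-0.3,9],"dr":[0,0,0],"grip":0.05},
    {"linear":[0,0,4],"dr":[0,0,0],"grip":0.05},
    {"linear":[0,0,4],"dr":[0,0,0],"grip":0.05},
  ],
)

```text
time_s: 14.35
tcp_pos: [0.4712, 0.1781, 0.1397]
ee_rot: [-3.141, 0.0, 1.78]
wrist_force: [0.1, -0.3, -1.6]
gripper_width: 0.0221
grasp_force: 45.0
```

jog_arm(
  commands=[
    {"linear":[0,0,1.8],"dr":[0,0,0],"grip":0.05},
    {"linear":[0,0,1.2],"dr":[0,0,0],"grip":0.05},
    {"linear":[0,0,1],"dr":[0,0,0],"grip":0.05},
    {"linear":[0,0,1],"dr":[0,0,0],"grip":0.05},
    {"linear":[0,0,1],"dr":[0,0,0],"grip":0.05},
    {"linear":[0,0,0],"dr":[0,0,0],"grip":0.05},
    {"linear":[0,0,0],"dr":[0,0,0],"grip":0.05},
    {"linear":[0,0,0],"dr":[0,0,0],"grip":0.05},
  ],
)

```text
time_s: 15.15
tcp_pos: [0.4717, 0.1777, 0.1341]
ee_rot: [3.142, 0.0, 1.779]
wrist_force: [0.4, -0.3, -1.7]
gripper_width: 0.0219
grasp_force: 45.0
```

```bash
python3 -c "
from h import *
s()"
```

```text
15.15 [0.4717 0.1777 0.1341] yaw 101.95 F [ 0.4 -0.3 -1.7] M [ 0.056 -0.038 -0.03 ]
```

jog_arm(
  commands=[
    {"linear":[0,0,2],"dr":[0,0,2],"grip":0.05},
    {"linear":[0,0,2],"dr":[0,0,5],"grip":0.05},
    {"linear":[0,0,0],"dr":[0,0,6],"grip":0.05},
    {"linear":[0,0,0],"dr":[0,0,6],"grip":0.05},
    {"linear":[0,0,0],"dr":[0,0,6],"grip":0.05},
    {"linear":[0,0,0],"dr":[0,0,6],"grip":0.05},
    {"linear":[0,0,0],"dr":[0,0,6],"grip":0.05},
    {"linear":[0,0,0],"dr":[0,0,0],"grip":0.05},
  ],
)

```text
time_s: 15.95
tcp_pos: [0.4713, 0.1783, 0.13]
ee_rot: [-3.141, -0.0, 1.133]
wrist_force: [-2.1, 2.3, -4.4]
gripper_width: 0.0219
grasp_force: 45.0
```

```bash
python3 -c "
from h import *
s()
p=(.4717,.1777,.130);y=np.radians(65.0);t=(.5366,.1471);a=np.radians(91)
plan([((*p[:2],.15),y),((*t,.148),a)],[3,5],pos=p,yaw=y)"
```

```text
15.95 [0.4713 0.1783 0.13  ] yaw 64.9 F [-2.1  2.3 -4.4] M [0.561 0.237 0.02 ]
-- {"linear":[-0.0,0.0,-6.7],"dr":[0,0,-0.0]}, {"linear":[-0.0,0.0,-6.6],"dr":[0,0,-0.0]}, {"linear":[-0.0,0.0,-6.7],"dr":[0,0,-0.0]}, {"linear":[-0.1,14.4,0.4],"dr":[0,0,-5.2]}, {"linear":[-1.3,14.2,0.4],"dr":[0,0,-5.2]}, {"linear":[-2.7,14.1,0.4],"dr":[0,0,-5.2]}, {"linear":[-3.9,13.8,0.4],"dr":[0,0,-5.2]}, {"linear":[-5.2,13.4,0.4],"dr":[0,0,-5.2]},
end [0.5366 0.1471 0.148 ] 1.588
```

jog_arm(
  commands=[
    {"linear":[0,0,-6.7],"dr":[0,0,-2],"grip":0.05},
    {"linear":[0,0,-6.6],"dr":[0,0,0],"grip":0.05},
    {"linear":[0,0,-6.7],"dr":[0,0,2],"grip":0.05},
    {"linear":[0,14.4,0.4],"dr":[0,0,-5.2],"grip":0.05},
    {"linear":[-1.3,14.2,0.4],"dr":[0,0,-5.2],"grip":0.05},
    {"linear":[-2.7,14.1,0.4],"dr":[0,0,-5.2],"grip":0.05},
    {"linear":[-3.9,13.8,0.4],"dr":[0,0,-5.2],"grip":0.05},
    {"linear":[-5.2,13.4,0.4],"dr":[0,0,-5.2],"grip":0.05},
  ],
)

```text
time_s: 16.75
tcp_pos: [0.5373, 0.1466, 0.1485]
ee_rot: [3.141, 0.0, 1.59]
wrist_force: [-0.1, 0.7, -2.5]
gripper_width: 0.0222
grasp_force: 45.0
```

jog_arm(
  commands=[
    {"linear":[0,0,4],"dr":[0,0,0],"grip":0.05},
    {"linear":[0,0,4],"dr":[0,0,0],"grip":0.05},
    {"linear":[0,0,1.8],"dr":[0,0,0],"grip":0.05},
    {"linear":[0,0,1.2],"dr":[0,0,0],"grip":0.05},
    {"linear":[0,0,1],"dr":[0,0,0],"grip":0.05},
    {"linear":[0,0,1],"dr":[0,0,0],"grip":0.05},
    {"linear":[0,0,1],"dr":[0,0,0],"grip":0.05},
    {"linear":[0,0,0],"dr":[0,0,0],"grip":0.05},
  ],
)

```text
time_s: 17.55
tcp_pos: [0.5365, 0.1472, 0.1341]
ee_rot: [-3.142, 0.0, 1.587]
wrist_force: [0.8, -0.5, -1.1]
gripper_width: 0.0214
grasp_force: 45.0
```

```bash
python3 -c "
from h import *
s()"
```

```text
17.55 [0.5365 0.1472 0.1341] yaw 90.95 F [ 0.8 -0.5 -1.1] M [-0.046 -0.087  0.017]
```

jog_arm(
  commands=[
    {"linear":[0,0,2],"dr":[0,0,1],"grip":0.05},
    {"linear":[0,0,2],"dr":[0,0,5],"grip":0.05},
    {"linear":[0,0,0],"dr":[0,0,5],"grip":0.05},
    {"linear":[0,0,0],"dr":[0,0,5],"grip":0.05},
    {"linear":[0,0,0],"dr":[0,0,5],"grip":0.05},
    {"linear":[0,0,0],"dr":[0,0,5],"grip":0.05},
    {"linear":[0,0,0],"dr":[0,0,0],"grip":0.05},
    {"linear":[0,0,0],"dr":[0,0,0],"grip":0.05},
  ],
)

```text
time_s: 18.35
tcp_pos: [0.5365, 0.1477, 0.13]
ee_rot: [-3.141, -0.0, 1.136]
wrist_force: [0.1, 3.2, -3.6]
gripper_width: 0.0218
grasp_force: 45.0
```

```bash
python3 -c "
from h import *
s()
p=(.5366,.1471,.130);y=np.radians(65.0);t=(.484,.080);a=np.radians(75)
plan([((*p[:2],.15),y),((*t,.21),a)],[3,4],pos=p,yaw=y)"
```

```text
18.35 [0.5365 0.1477 0.13  ] yaw 65.1 F [ 0.1  3.2 -3.6] M [0.649 0.026 0.041]
-- {"linear":[-0.0,0.0,-6.7],"dr":[0,0,-0.0]}, {"linear":[-0.0,0.0,-6.6],"dr":[0,0,-0.0]}, {"linear":[-0.0,0.0,-6.7],"dr":[0,0,-0.0]}, {"linear":[-20.8,-4.8,-15.0],"dr":[0,0,-2.5]}, {"linear":[-20.5,-5.8,-15.0],"dr":[0,0,-2.5]}, {"linear":[-20.3,-6.6,-15.0],"dr":[0,0,-2.5]}, {"linear":[-19.9,-7.5,-15.0],"dr":[0,0,-2.5]},
end [0.484 0.08  0.21 ] 1.309
```

jog_arm(
  commands=[
    {"linear":[0,0,-6.7],"dr":[0,0,-2],"grip":0.05},
    {"linear":[0,0,-6.6],"dr":[0,0,0],"grip":0.05},
    {"linear":[0,0,-6.7],"dr":[0,0,2],"grip":0.05},
    {"linear":[-20.8,-4.8,-15],"dr":[0,0,-2.5],"grip":0.05},
    {"linear":[-20.5,-5.8,-15],"dr":[0,0,-2.5],"grip":0.05},
    {"linear":[-20.3,-6.6,-15],"dr":[0,0,-2.5],"grip":0.05},
    {"linear":[-19.9,-7.5,-15],"dr":[0,0,-2.5],"grip":0.05},
    {"linear":[0,0,0],"dr":[0,0,0],"grip":0.05},
  ],
)

```text
time_s: 19.15
tcp_pos: [0.4836, 0.0777, 0.2122]
ee_rot: [3.139, 0.001, 1.305]
wrist_force: [0.5, 0.6, -2.3]
gripper_width: 0.0223
grasp_force: 45.0
```

```bash
python3 -c "
from h import *
heads('w5','c5')
p=(.484,.08,.21);y=np.radians(75.0);t=(.5196,.1951);a=np.radians(75.3)
plan([((*t,.15),a),((*t,.14),a)],[6,2],pos=p,yaw=y)"
```

```text
19.15 [0.4836 0.0777 0.2122] yaw 74.76 F [ 0.5  0.6 -2.3] M [ 0.015 -0.106  0.002]
crop 176 29
1 338 [519.4 195. ] [16.  14.1] turn 0.615
2 345 [471.9 177.8] [16.3 16.2] turn 0.597
3 284 [489.7 129.8] [14.8 16. ] turn 0.618
4 326 [536.3 147.1] [15.8 15.8] turn 0.591
-- {"linear":[20.1,0.8,10.0],"dr":[0,0,-0.05]}, {"linear":[20.0,0.7,10.0],"dr":[0,0,-0.05]}, {"linear":[20.1,0.9,10.0],"dr":[0,0,-0.05]}, {"linear":[20.1,0.8,10.0],"dr":[0,0,-0.05]}, {"linear":[20.0,0.8,10.0],"dr":[0,0,-0.05]}, {"linear":[20.1,0.9,10.0],"dr":[0,0,-0.05]}, {"linear":[-0.0,-0.0,5.0],"dr":[0,0,-0.0]}, {"linear":[-0.0,-0.0,5.0],"dr":[0,0,-0.0]},
end [0.5196 0.1951 0.14  ] 1.314
```

View pics/c5.png

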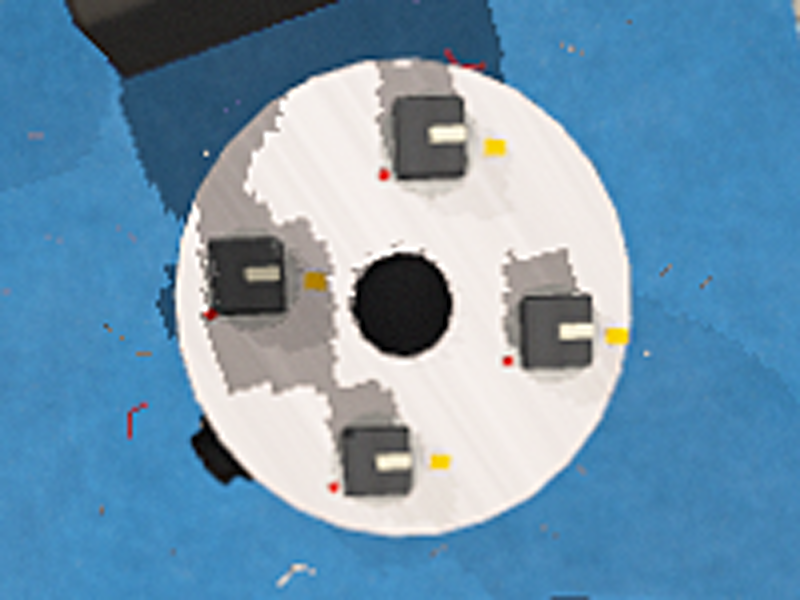

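jog_arm(
  commands=[
    {"linear":[20.1,0.8,10],"dr":[0,0,0],"grip":0.05},
    {"linear":[20.1,0.8,10],"dr":[0,0,0],"grip":0.05},
    {"linear":[20.1,0.8,10],"dr":[0,0,0],"grip":0.05},
    {"linear":[20.1,0.8,10],"dr":[0,0,-0.3],"grip":0.05},
    {"linear":[20,0.8,10],"dr":[0,0,0],"grip":0.05},
    {"linear":[20,0.8,10],"dr":[0,0,0],"grip":0.05},
    {"linear":[0,0,5],"dr":[0,0,0],"grip":0.05},
    {"linear":[0,0,5],"dr":[0,0,0],"grip":0.05},
  ],
)

```text
time_s: 20.0
tcp_pos: [0.5194, 0.1959, 0.1392]
ee_rot: [-3.141, 0.0, 1.314]
wrist_force: [0.2, -0.8, -2.4]
gripper_width: 0.0222
grasp_force: 45.0
```

jog_arm(
  commands=[
    {"linear":[0,0,1.8],"dr":[0,0,0],"grip":0.05},
    {"linear":[0,0,1.2],"dr":[0,0,0],"grip":0.05},
    {"linear":[0,0,1],"dr":[0,0,0],"grip":0.05},
    {"linear":[0,0,1],"dr":[0,0,0],"grip":0.05},
    {"linear":[0,0,1],"dr":[0,0,0],"grip":0.05},
    {"linear":[0,0,0],"dr":[0,0,0],"grip":0.05},
    {"linear":[0,0,0],"dr":[0,0,0],"grip":0.05},
    {"linear":[0,0,0],"dr":[0,0,0],"grip":0.05},
  ],
)

```text
time_s: 20.8
tcp_pos: [0.5196, 0.1952, 0.1342]
ee_rot: [3.141, -0.0, 1.313]
wrist_force: [-0.4, -0.7, -2.0]
gripper_width: 0.0215
grasp_force: 45.0
```

```bash
python3 -c "
from h import *
s()"
```

```text
20.8 [0.5196 0.1952 0.1342] yaw 75.25 F [-0.4 -0.7 -2. ] M [-0.051 -0.073 -0.009]
```

jog_arm(
  commands=[
    {"linear":[0,0,2],"dr":[0,0,4],"grip":0.05},
    {"linear":[0,0,2],"dr":[0,0,6],"grip":0.05},
    {"linear":[0,0,0],"dr":[0,0,6],"grip":0.05},
    {"linear":[0,0,0],"dr":[0,0,6],"grip":0.05},
    {"linear":[0,0,0],"dr":[0,0,6],"grip":0.05},
    {"linear":[0,0,0],"dr":[0,0,5],"grip":0.05},
    {"linear":[0,0,0],"dr":[0,0,2.5],"grip":0.05},
    {"linear":[0,0,0],"dr":[0,0,1.2],"grip":0.05},
  ],
)

```text
time_s: 21.6
tcp_pos: [0.5192, 0.1956, 0.13]
ee_rot: [-3.141, 0.0, 0.672]
wrist_force: [-1.6, 2.0, -2.9]
gripper_width: 0.022
grasp_force: 45.0
```

```bash
python3 -c "
from h import *
s()"
```

```text
21.6 [0.5192 0.1956 0.13  ] yaw 38.51 F [-1.6  2.  -2.9] M [0.266 0.208 0.089]
```

jog_arm(
  commands=[
    {"linear":[0,0,0],"dr":[0,0,1],"grip":0.05},
    {"linear":[0,0,0],"dr":[0,0,1],"grip":0.05},
    {"linear":[0,0,0],"dr":[0,0,1],"grip":0.05},
    {"linear":[0,0,0],"dr":[0,0,0],"grip":0.05},
    {"linear":[0,0,0],"dr":[0,0,0],"grip":0.05},
    {"linear":[0,0,0],"dr":[0,0,0],"grip":0.05},
    {"linear":[0,0,0],"dr":[0,0,0],"grip":0.05},
    {"linear":[0,0,0],"dr":[0,0,0],"grip":0.05},
  ],
)

```text
time_s: 22.4
tcp_pos: [0.5193, 0.1955, 0.1301]
ee_rot: [-3.141, 0.0, 0.621]
wrist_force: [-3.4, 4.0, -3.2]
gripper_width: 0.0217
grasp_force: 45.0
```

```bash
python3 -c "
from h import *
s()"
```

```text
22.4 [0.5193 0.1955 0.1301] yaw 35.58 F [-3.4  4.  -3.2] M [1.104 0.783 0.079]
```

jog_arm(
  commands=[
    {"linear":[0,0,0],"dr":[0,0,1],"grip":0.05},
    {"linear":[0,0,0],"dr":[0,0,1],"grip":0.05},
    {"linear":[0,0,0],"dr":[0,0,0.8],"grip":0.05},
    {"linear":[0,0,0],"dr":[0,0,0],"grip":0.05},
    {"linear":[0,0,0],"dr":[0,0,0],"grip":0.05},
    {"linear":[0,0,0],"dr":[0,0,0],"grip":0.05},
    {"linear":[0,0,0],"dr":[0,0,0],"grip":0.05},
    {"linear":[0,0,0],"dr":[0,0,0],"grip":0.05},
  ],
)

```text
time_s: 23.2
tcp_pos: [0.5194, 0.1955, 0.1301]
ee_rot: [-3.141, 0.0, 0.572]
wrist_force: [-3.8, 3.7, -3.6]
gripper_width: 0.0218
grasp_force: 45.0
```

```bash
python3 -c "
from h import *
s()"
```

```text
23.2 [0.5194 0.1955 0.1301] yaw 32.78 F [-3.8  3.7 -3.6] M [ 1.124  0.826 -0.038]
```

jog_arm(
  commands=[
    {"linear":[0,0,0],"dr":[0,0,1],"grip":0.05},
    {"linear":[0,0,0],"dr":[0,0,1],"grip":0.05},
    {"linear":[0,0,0],"dr":[0,0,0.8],"grip":0.05},
    {"linear":[0,0,0],"dr":[0,0,0],"grip":0.05},
    {"linear":[0,0,0],"dr":[0,0,0],"grip":0.05},
    {"linear":[0,0,0],"dr":[0,0,0],"grip":0.05},
    {"linear":[0,0,0],"dr":[0,0,0],"grip":0.05},
    {"linear":[0,0,0],"dr":[0,0,0],"grip":0.05},
  ],
)

```text
time_s: 24.0
tcp_pos: [0.5194, 0.1955, 0.1301]
ee_rot: [-3.141, 0.0, 0.523]
wrist_force: [-4.3, 4.4, -3.9]
gripper_width: 0.0222
grasp_force: 45.0
```

```bash
python3 -c "
from h import *
s()"
```

```text
24.0 [0.5194 0.1955 0.1301] yaw 29.98 F [-4.3  4.4 -3.9] M [1.066 0.879 0.029]
```

jog_arm(
  commands=[
    {"linear":[0,0,0],"dr":[0,0,1],"grip":0.05},
    {"linear":[0,0,0],"dr":[0,0,1],"grip":0.05},
    {"linear":[0,0,0],"dr":[0,0,0.8],"grip":0.05},
    {"linear":[0,0,0],"dr":[0,0,0],"grip":0.05},
    {"linear":[0,0,0],"dr":[0,0,0],"grip":0.05},
    {"linear":[0,0,0],"dr":[0,0,0],"grip":0.05},
    {"linear":[0,0,0],"dr":[0,0,0],"grip":0.05},
    {"linear":[0,0,0],"dr":[0,0,0],"grip":0.05},
  ],
)

```text
time_s: 24.8
tcp_pos: [0.5194, 0.1955, 0.1301]
ee_rot: [-3.141, 0.0, 0.474]
wrist_force: [-3.4, 4.4, -3.5]
gripper_width: 0.0216
grasp_force: 45.0
```

```bash
python3 -c "
from h import *
s()"
```

```text
24.8 [0.5194 0.1955 0.1301] yaw 27.18 F [-3.4  4.4 -3.5] M [1.089 0.766 0.045]
```

jog_arm(
  commands=[
    {"linear":[0,0,0],"dr":[0,0,1],"grip":0.05},
    {"linear":[0,0,0],"dr":[0,0,1],"grip":0.05},
    {"linear":[0,0,0],"dr":[0,0,0.5],"grip":0.05},
    {"linear":[0,0,0],"dr":[0,0,0],"grip":0.05},
    {"linear":[0,0,0],"dr":[0,0,0],"grip":0.05},
    {"linear":[0,0,0],"dr":[0,0,0],"grip":0.05},
    {"linear":[0,0,0],"dr":[0,0,0],"grip":0.05},
    {"linear":[0,0,0],"dr":[0,0,0],"grip":0.05},
  ],
)

```text
time_s: 25.6
tcp_pos: [0.5193, 0.1955, 0.1301]
ee_rot: [-3.141, 0.0, 0.431]
wrist_force: [-3.5, 4.4, -3.1]
gripper_width: 0.0217
grasp_force: 45.0
```

```bash
python3 -c "
from h import *
st=s();print(st['tau'],st['joint_pos'])"
```

```text
25.6 [0.5193 0.1955 0.1301] yaw 24.7 F [-3.5  4.4 -3.1] M [1.072 0.891 0.176]
[  2.8641133  -63.74373436   0.80876727 -28.46237361   1.53414667
  -0.33743631  -0.14109265] [-0.31015441  0.43452154 -0.19714645  1.84818035  0.10779618  0.86943222
 -1.69885056]
```

jog_arm(
  commands=[
    {"linear":[0,0,0],"dr":[0,0,0.7],"grip":0.05},
    {"linear":[0,0,0],"dr":[0,0,0.8],"grip":0.05},
    {"linear":[0,0,0],"dr":[0,0,0],"grip":0.05},
    {"linear":[0,0,0],"dr":[0,0,0],"grip":0.05},
    {"linear":[0,0,0],"dr":[0,0,0],"grip":0.05},
    {"linear":[0,0,0],"dr":[0,0,0],"grip":0.05},
    {"linear":[0,0,0],"dr":[0,0,0],"grip":0.05},
    {"linear":[0,0,0],"dr":[0,0,0],"grip":0.05},
  ],
)

```text
time_s: 26.4
tcp_pos: [0.5194, 0.1955, 0.1301]
ee_rot: [-3.141, 0.0, 0.405]
wrist_force: [-3.0, 4.1, -3.2]
gripper_width: 0.0221
grasp_force: 45.0
```

```bash
python3 -c "
from h import *
st=s();print(st['tau'][6])"
```

```text
26.4 [0.5194 0.1955 0.1301] yaw 23.21 F [-3.   4.1 -3.2] M [1.154 0.917 0.222]
-0.20531450863927603
```

jog_arm(
  commands=[
    {"linear":[0,0,0],"dr":[0,0,0.7],"grip":0.05},
    {"linear":[0,0,0],"dr":[0,0,0.8],"grip":0.05},
    {"linear":[0,0,0],"dr":[0,0,0],"grip":0.05},
    {"linear":[0,0,0],"dr":[0,0,0],"grip":0.05},
    {"linear":[0,0,0],"dr":[0,0,0],"grip":0.05},
    {"linear":[0,0,0],"dr":[0,0,0],"grip":0.05},
    {"linear":[0,0,0],"dr":[0,0,0],"grip":0.05},
    {"linear":[0,0,0],"dr":[0,0,0],"grip":0.05},
  ],
)

```text
time_s: 27.2
tcp_pos: [0.5193, 0.1955, 0.1301]
ee_rot: [-3.141, 0.0, 0.379]
wrist_force: [-2.6, 3.3, -3.2]
gripper_width: 0.0219
grasp_force: 45.0
```

```bash
python3 -c "
from h import *
st=s();print(st['tau'][6])"
```

```text
27.2 [0.5193 0.1955 0.1301] yaw 21.71 F [-2.6  3.3 -3.2] M [1.071 0.883 0.196]
-0.20560295786708593
```

jog_arm(
  commands=[
    {"linear":[0,0,0],"dr":[0,0,0.8],"grip":0.05},
    {"linear":[0,0,0],"dr":[0,0,1],"grip":0.05},
    {"linear":[0,0,0],"dr":[0,0,1],"grip":0.05},
    {"linear":[0,0,0],"dr":[0,0,0],"grip":0.05},
    {"linear":[0,0,0],"dr":[0,0,0],"grip":0.05},
    {"linear":[0,0,0],"dr":[0,0,-2.5],"grip":0.05},
    {"linear":[0,0,0],"dr":[0,0,-2.5],"grip":0.05},
    {"linear":[0,0,0],"dr":[0,0,-2.5],"grip":0.05},
  ],
)

```text
time_s: 28.0
tcp_pos: [0.5199, 0.1953, 0.1303]
ee_rot: [3.141, -0.001, 0.462]
wrist_force: [-2.1, 3.8, -3.1]
gripper_width: 0.0219
grasp_force: 45.0
```

```bash
python3 -c "
from h import *
st=s();print(st['tau'][6])
p=(.5195,.1953,.130);y=np.radians(26.4);t=(.4892,.1299);a=np.radians(75.3)
plan([((*p[:2],.145),y),((*p[:2],.151),y+.14),((*t,.148),a)],[2,1,5],pos=p,yaw=y)"
```

```text
28.0 [0.5199 0.1953 0.1303] yaw 26.47 F [-2.1  3.8 -3.1] M [ 0.901  0.434 -0.02 ]
-0.805470272898674
-- {"linear":[-0.0,0.0,-7.5],"dr":[0,0,-0.0]}, {"linear":[-0.0,0.0,-7.5],"dr":[0,0,-0.0]}, {"linear":[-0.0,0.0,-6.0],"dr":[0,0,-8.02]}, {"linear":[-12.4,7.4,0.6],"dr":[0,0,-8.18]}, {"linear":[-13.3,5.5,0.6],"dr":[0,0,-8.18]}, {"linear":[-14.0,3.6,0.6],"dr":[0,0,-8.18]}, {"linear":[-14.3,1.5,0.6],"dr":[0,0,-8.18]}, {"linear":[-14.4,-0.5,0.6],"dr":[0,0,-8.18]},
end [0.4892 0.1299 0.148 ] 1.315
```

jog_arm(
  commands=[
    {"linear":[0,0,-7.5],"dr":[0,0,0],"grip":0.05},
    {"linear":[0,0,-7.5],"dr":[0,0,0],"grip":0.05},
    {"linear":[0,0,-6],"dr":[0,0,-8],"grip":0.05},
    {"linear":[-12.4,7.4,0.6],"dr":[0,0,-8.2],"grip":0.05},
    {"linear":[-13.3,5.5,0.6],"dr":[0,0,-8.2],"grip":0.05},
    {"linear":[-14,3.6,0.6],"dr":[0,0,-8.2],"grip":0.05},
    {"linear":[-14.3,1.5,0.6],"dr":[0,0,-8.2],"grip":0.05},
    {"linear":[-14.4,-0.5,0.6],"dr":[0,0,-8.2],"grip":0.05},
  ],
)

```text
time_s: 28.8
tcp_pos: [0.4901, 0.1283, 0.1491]
ee_rot: [3.139, 0.0, 1.319]
wrist_force: [0.3, 0.1, -1.7]
gripper_width: 0.022
grasp_force: 45.0
```

jog_arm(
  commands=[
    {"linear":[0,0,4],"dr":[0,0,0],"grip":0.05},
    {"linear":[0,0,4],"dr":[0,0,0],"grip":0.05},
    {"linear":[0,0,1.8],"dr":[0,0,0],"grip":0.05},
    {"linear":[0,0,1.2],"dr":[0,0,0],"grip":0.05},
    {"linear":[0,0,1],"dr":[0,0,0],"grip":0.05},
    {"linear":[0,0,1],"dr":[0,0,0],"grip":0.05},
    {"linear":[0,0,1],"dr":[0,0,0],"grip":0.05},
    {"linear":[0,0,0],"dr":[0,0,0],"grip":0.05},
  ],
)

```text
time_s: 29.6
tcp_pos: [0.4892, 0.1299, 0.134]
ee_rot: [-3.141, 0.0, 1.315]
wrist_force: [-0.4, -0.2, -2.3]
gripper_width: 0.0213
grasp_force: 45.0
```

```bash
python3 -c "
from h import *
st=s();print(st['tau'][6])"
```

```text
29.6 [0.4892 0.1299 0.134 ] yaw 75.35 F [-0.4 -0.2 -2.3] M [ 0.022 -0.086 -0.018]
-0.02228480181656778
```

jog_arm(
  commands=[
    {"linear":[0,0,2],"dr":[0,0,4],"grip":0.05},
    {"linear":[0,0,2],"dr":[0,0,6],"grip":0.05},
    {"linear":[0,0,0],"dr":[0,0,7],"grip":0.05},
    {"linear":[0,0,0],"dr":[0,0,7],"grip":0.05},
    {"linear":[0,0,0],"dr":[0,0,6],"grip":0.05},
    {"linear":[0,0,0],"dr":[0,0,4],"grip":0.05},
    {"linear":[0,0,0],"dr":[0,0,2],"grip":0.05},
    {"linear":[0,0,0],"dr":[0,0,1],"grip":0.05},
  ],
)

```text
time_s: 30.4
tcp_pos: [0.4887, 0.1303, 0.13]
ee_rot: [-3.141, 0.0, 0.669]
wrist_force: [-1.6, 1.3, -3.4]
gripper_width: 0.0221
grasp_force: 45.0
```

jog_arm(
  commands=[
    {"linear":[0,0,0],"dr":[0,0,1],"grip":0.05},
    {"linear":[0,0,0],"dr":[0,0,1],"grip":0.05},
    {"linear":[0,0,0],"dr":[0,0,0.8],"grip":0.05},
    {"linear":[0,0,0],"dr":[0,0,0],"grip":0.05},
    {"linear":[0,0,0],"dr":[0,0,0],"grip":0.05},
    {"linear":[0,0,0],"dr":[0,0,0],"grip":0.05},
    {"linear":[0,0,0],"dr":[0,0,0],"grip":0.05},
    {"linear":[0,0,0],"dr":[0,0,0],"grip":0.05},
  ],
)

```text
time_s: 31.2
tcp_pos: [0.4889, 0.1302, 0.13]
ee_rot: [-3.141, 0.0, 0.621]
wrist_force: [-2.8, 3.7, -4.5]
gripper_width: 0.0217
grasp_force: 45.0
```

```bash
python3 -c "
from h import *
st=s();print(st['tau'][6])"
```

```text
31.2 [0.4889 0.1302 0.13  ] yaw 35.59 F [-2.8  3.7 -4.5] M [1.123 0.876 0.079]
-0.042647147784009576
```

jog_arm(
  commands=[
    {"linear":[0,0,0],"dr":[0,0,1],"grip":0.05},
    {"linear":[0,0,0],"dr":[0,0,1],"grip":0.05},
    {"linear":[0,0,0],"dr":[0,0,0.8],"grip":0.05},
    {"linear":[0,0,0],"dr":[0,0,0],"grip":0.05},
    {"linear":[0,0,0],"dr":[0,0,0],"grip":0.05},
    {"linear":[0,0,0],"dr":[0,0,0],"grip":0.05},
    {"linear":[0,0,0],"dr":[0,0,0],"grip":0.05},
    {"linear":[0,0,0],"dr":[0,0,0],"grip":0.05},
  ],
)

```text
time_s: 32.0
tcp_pos: [0.4889, 0.1302, 0.13]
ee_rot: [-3.141, 0.0, 0.572]
wrist_force: [-2.6, 5.5, -3.7]
gripper_width: 0.0221
grasp_force: 45.0
```

```bash
python3 -c "
from h import *
st=s();print(st['tau'][6])"
```

```text
32.0 [0.4889 0.1302 0.13  ] yaw 32.79 F [-2.6  5.5 -3.7] M [1.161 0.91  0.078]
-0.04131360095925629
```

jog_arm(
  commands=[
    {"linear":[0,0,0],"dr":[0,0,1],"grip":0.05},
    {"linear":[0,0,0],"dr":[0,0,1],"grip":0.05},
    {"linear":[0,0,0],"dr":[0,0,0.8],"grip":0.05},
    {"linear":[0,0,0],"dr":[0,0,0],"grip":0.05},
    {"linear":[0,0,0],"dr":[0,0,0],"grip":0.05},
    {"linear":[0,0,0],"dr":[0,0,0],"grip":0.05},
    {"linear":[0,0,0],"dr":[0,0,0],"grip":0.05},
    {"linear":[0,0,0],"dr":[0,0,0],"grip":0.05},
  ],
)

```text
time_s: 32.8
tcp_pos: [0.4889, 0.1302, 0.13]
ee_rot: [-3.141, 0.0, 0.523]
wrist_force: [-2.5, 4.7, -2.9]
gripper_width: 0.0217
grasp_force: 45.0
```

```bash
python3 -c "
from h import *
st=s();print(st['tau'][6])"
```

```text
32.8 [0.4889 0.1302 0.13  ] yaw 29.99 F [-2.5  4.7 -2.9] M [1.123 0.826 0.039]
-0.041214313823729753
```

jog_arm(
  commands=[
    {"linear":[0,0,0],"dr":[0,0,1],"grip":0.05},
    {"linear":[0,0,0],"dr":[0,0,1],"grip":0.05},
    {"linear":[0,0,0],"dr":[0,0,0.8],"grip":0.05},
    {"linear":[0,0,0],"dr":[0,0,0],"grip":0.05},
    {"linear":[0,0,0],"dr":[0,0,0],"grip":0.05},
    {"linear":[0,0,0],"dr":[0,0,0],"grip":0.05},
    {"linear":[0,0,0],"dr":[0,0,0],"grip":0.05},
    {"linear":[0,0,0],"dr":[0,0,0],"grip":0.05},
  ],
)

```text
time_s: 33.6
tcp_pos: [0.4889, 0.1302, 0.13]
ee_rot: [-3.141, 0.0, 0.475]
wrist_force: [-3.8, 4.8, -2.6]
gripper_width: 0.0219
grasp_force: 45.0
```

```bash
python3 -c "
from h import *
st=s();print(st['tau'][6])"
```

```text
33.6 [0.4889 0.1302 0.13  ] yaw 27.2 F [-3.8  4.8 -2.6] M [1.136 0.831 0.062]
-0.041110842721536756
```

jog_arm(
  commands=[
    {"linear":[0,0,0],"dr":[0,0,1],"grip":0.05},
    {"linear":[0,0,0],"dr":[0,0,1],"grip":0.05},
    {"linear":[0,0,0],"dr":[0,0,0.5],"grip":0.05},
    {"linear":[0,0,0],"dr":[0,0,0],"grip":0.05},
    {"linear":[0,0,0],"dr":[0,0,0],"grip":0.05},
    {"linear":[0,0,0],"dr":[0,0,0],"grip":0.05},
    {"linear":[0,0,0],"dr":[0,0,0],"grip":0.05},
    {"linear":[0,0,0],"dr":[0,0,0],"grip":0.05},
  ],
)

```text
time_s: 34.4
tcp_pos: [0.4889, 0.1302, 0.13]
ee_rot: [-3.141, 0.0, 0.431]
wrist_force: [-3.4, 4.5, -3.5]
gripper_width: 0.0217
grasp_force: 45.0
```

```bash
python3 -c "
from h import *
st=s();print(st['tau'][6])"
```

```text
34.4 [0.4889 0.1302 0.13  ] yaw 24.69 F [-3.4  4.5 -3.5] M [1.14  0.862 0.061]
-0.04324470064602792
```

jog_arm(
  commands=[
    {"linear":[0,0,0],"dr":[0,0,0.7],"grip":0.05},
    {"linear":[0,0,0],"dr":[0,0,0.7],"grip":0.05},
    {"linear":[0,0,0],"dr":[0,0,0.6],"grip":0.05},
    {"linear":[0,0,0],"dr":[0,0,0],"grip":0.05},
    {"linear":[0,0,0],"dr":[0,0,0],"grip":0.05},
    {"linear":[0,0,0],"dr":[0,0,0],"grip":0.05},
    {"linear":[0,0,0],"dr":[0,0,0],"grip":0.05},
    {"linear":[0,0,0],"dr":[0,0,0],"grip":0.05},
  ],
)

```text
time_s: 35.2
tcp_pos: [0.4889, 0.1302, 0.13]
ee_rot: [-3.141, 0.0, 0.396]
wrist_force: [-2.9, 4.0, -2.1]
gripper_width: 0.0216
grasp_force: 45.0
```

```bash
python3 -c "
from h import *
st=s();print(st['tau'][6])"
```

```text
35.2 [0.4889 0.1302 0.13  ] yaw 22.71 F [-2.9  4.  -2.1] M [1.161 0.902 0.159]
-0.16408878844231367
```

jog_arm(
  commands=[
    {"linear":[0,0,0],"dr":[0,0,0.9],"grip":0.05},
    {"linear":[0,0,0],"dr":[0,0,0.9],"grip":0.05},
    {"linear":[0,0,0],"dr":[0,0,0.9],"grip":0.05},
    {"linear":[0,0,0],"dr":[0,0,0.9],"grip":0.05},
    {"linear":[0,0,0],"dr":[0,0,0.9],"grip":0.05},
    {"linear":[0,0,0],"dr":[0,0,0.9],"grip":0.05},
    {"linear":[0,0,0],"dr":[0,0,0],"grip":0.05},
    {"linear":[0,0,0],"dr":[0,0,0],"grip":0.05},
  ],
)

```text
time_s: 36.0
tcp_pos: [0.4888, 0.1302, 0.13]
ee_rot: [-3.141, 0.001, 0.302]
wrist_force: [-3.3, 4.6, -3.7]
gripper_width: 0.0219
grasp_force: 45.0
```

```bash
python3 -c "
from h import *
st=s();print(st['tau'][6])
p=(.489,.1301,.130);y=np.radians(17.3);t=(.4717,.1778);a=np.radians(75.6);r=np.radians
plan([((*p[:2],.136),y+r(3)),((*p[:2],.143),y+r(8)),((*p[:2],.15),y+r(16.3)),((*t,.148),a)],[1,1,1,5],pos=p,yaw=y)"
```

```text
36.0 [0.4888 0.1302 0.13  ] yaw 17.31 F [-3.3  4.6 -3.7] M [1.092 0.91  0.201]
-0.22634966298937798
-- {"linear":[-0.0,0.0,-6.0],"dr":[0,0,-3.0]}, {"linear":[0.0,0.0,-7.0],"dr":[0,0,-5.0]}, {"linear":[0.0,0.0,-7.0],"dr":[0,0,-8.3]}, {"linear":[2.4,-9.9,0.4],"dr":[0,0,-8.4]}, {"linear":[3.8,-9.4,0.4],"dr":[0,0,-8.4]}, {"linear":[5.1,-8.7,0.4],"dr":[0,0,-8.4]}, {"linear":[6.4,-7.9,0.4],"dr":[0,0,-8.4]}, {"linear":[7.5,-6.9,0.4],"dr":[0,0,-8.4]},
end [0.4717 0.1778 0.148 ] 1.319
```

jog_arm(
  commands=[
    {"linear":[0,0,-4],"dr":[0,0,-4],"grip":0.05},
    {"linear":[0,0,-9],"dr":[0,0,-4],"grip":0.05},
    {"linear":[0,0,-7],"dr":[0,0,-8.3],"grip":0.05},
    {"linear":[2.4,-9.9,0.4],"dr":[0,0,-8.4],"grip":0.05},
    {"linear":[3.8,-9.4,0.4],"dr":[0,0,-8.4],"grip":0.05},
    {"linear":[5.1,-8.7,0.4],"dr":[0,0,-8.4],"grip":0.05},
    {"linear":[6.4,-7.9,0.4],"dr":[0,0,-8.4],"grip":0.05},
    {"linear":[7.5,-6.9,0.4],"dr":[0,0,-8.4],"grip":0.05},
  ],
)

```text
time_s: 36.8
tcp_pos: [0.4729, 0.1771, 0.1484]
ee_rot: [3.14, 0.0, 1.324]
wrist_force: [-0.9, 0.1, -2.3]
gripper_width: 0.0216
grasp_force: 45.0
```

jog_arm(
  commands=[
    {"linear":[0,0,4],"dr":[0,0,0],"grip":0.05},
    {"linear":[0,0,4],"dr":[0,0,0],"grip":0.05},
    {"linear":[0,0,1.8],"dr":[0,0,0],"grip":0.05},
    {"linear":[0,0,1.2],"dr":[0,0,0],"grip":0.05},
    {"linear":[0,0,1],"dr":[0,0,0],"grip":0.05},
    {"linear":[0,0,1],"dr":[0,0,0],"grip":0.05},
    {"linear":[0,0,1],"dr":[0,0,0],"grip":0.05},
    {"linear":[0,0,0],"dr":[0,0,0],"grip":0.05},
  ],
)

```text
time_s: 37.6
tcp_pos: [0.472, 0.1774, 0.1339]
ee_rot: [-3.142, 0.0, 1.318]
wrist_force: [-0.3, 0.2, -2.0]
gripper_width: 0.022
grasp_force: 45.0
```

```bash
python3 -c "
from h import *
st=s();print(st['tau'][6])"
```

```text
37.6 [0.472  0.1774 0.1339] yaw 75.53 F [-0.3  0.2 -2. ] M [-0.042 -0.079 -0.024]
-0.025172439054585993
```

Entered screw 2 cleanly.

jog_arm(
  commands=[
    {"linear":[0,0,2],"dr":[0,0,4],"grip":0.05},
    {"linear":[0,0,2],"dr":[0,0,6],"grip":0.05},
    {"linear":[0,0,0],"dr":[0,0,7],"grip":0.05},
    {"linear":[0,0,0],"dr":[0,0,7],"grip":0.05},
    {"linear":[0,0,0],"dr":[0,0,6],"grip":0.05},
    {"linear":[0,0,0],"dr":[0,0,4],"grip":0.05},
    {"linear":[0,0,0],"dr":[0,0,2],"grip":0.05},
    {"linear":[0,0,0],"dr":[0,0,1],"grip":0.05},
  ],
)

```text
time_s: 38.4
tcp_pos: [0.4714, 0.1782, 0.1299]
ee_rot: [-3.141, 0.0, 0.672]
wrist_force: [-2.7, 2.9, -2.8]
gripper_width: 0.0217
grasp_force: 45.0
```

jog_arm(
  commands=[
    {"linear":[0,0,0],"dr":[0,0,1],"grip":0.05},
    {"linear":[0,0,0],"dr":[0,0,1],"grip":0.05},
    {"linear":[0,0,0],"dr":[0,0,1],"grip":0.05},
    {"linear":[0,0,0],"dr":[0,0,0],"grip":0.05},
    {"linear":[0,0,0],"dr":[0,0,0],"grip":0.05},
    {"linear":[0,0,0],"dr":[0,0,0],"grip":0.05},
    {"linear":[0,0,0],"dr":[0,0,0],"grip":0.05},
    {"linear":[0,0,0],"dr":[0,0,0],"grip":0.05},
  ],
)

```text
time_s: 39.2
tcp_pos: [0.4715, 0.178, 0.1299]
ee_rot: [-3.141, 0.0, 0.621]
wrist_force: [-2.4, 4.3, -4.4]
gripper_width: 0.0217
grasp_force: 45.0
```

```bash
python3 -c "
from h import *
st=s();print(st['tau'][6])"
```

```text
39.2 [0.4715 0.178  0.1299] yaw 35.56 F [-2.4  4.3 -4.4] M [1.116 0.897 0.015]
-0.04444659221917391
```

jog_arm(
  commands=[
    {"linear":[0,0,0],"dr":[0,0,1],"grip":0.05},
    {"linear":[0,0,0],"dr":[0,0,1],"grip":0.05},
    {"linear":[0,0,0],"dr":[0,0,1],"grip":0.05},
    {"linear":[0,0,0],"dr":[0,0,0],"grip":0.05},
    {"linear":[0,0,0],"dr":[0,0,0],"grip":0.05},
    {"linear":[0,0,0],"dr":[0,0,0],"grip":0.05},
    {"linear":[0,0,0],"dr":[0,0,0],"grip":0.05},
    {"linear":[0,0,0],"dr":[0,0,0],"grip":0.05},
  ],
)

```text
time_s: 40.0
tcp_pos: [0.4715, 0.1781, 0.13]
ee_rot: [-3.141, 0.0, 0.568]
wrist_force: [-3.4, 4.9, -4.5]
gripper_width: 0.0219
grasp_force: 45.0
```

```bash
python3 -c "
from h import *
st=s();print(st['tau'][6])"
```

```text
40.0 [0.4715 0.1781 0.13  ] yaw 32.56 F [-3.4  4.9 -4.5] M [1.148 0.819 0.037]
-0.0911296927370131
```

jog_arm(
  commands=[
    {"linear":[0,0,0],"dr":[0,0,0.7],"grip":0.05},
    {"linear":[0,0,0],"dr":[0,0,0.8],"grip":0.05},
    {"linear":[0,0,0],"dr":[0,0,0],"grip":0.05},
    {"linear":[0,0,0],"dr":[0,0,0],"grip":0.05},
    {"linear":[0,0,0],"dr":[0,0,0],"grip":0.05},
    {"linear":[0,0,0],"dr":[0,0,0],"grip":0.05},
    {"linear":[0,0,0],"dr":[0,0,0],"grip":0.05},
    {"linear":[0,0,0],"dr":[0,0,0],"grip":0.05},
  ],
)

```text
time_s: 40.8
tcp_pos: [0.4715, 0.1781, 0.13]
ee_rot: [-3.141, 0.0, 0.542]
wrist_force: [-3.4, 4.1, -4.0]
gripper_width: 0.0214
grasp_force: 45.0
```

```bash
python3 -c "
from h import *
st=s();print(st['tau'][6])"
```

```text
40.8 [0.4715 0.1781 0.13  ] yaw 31.07 F [-3.4  4.1 -4. ] M [1.141 0.903 0.124]
-0.1847413368523121
```

jog_arm(
  commands=[
    {"linear":[0,0,0],"dr":[0,0,0.9],"grip":0.05},
    {"linear":[0,0,0],"dr":[0,0,0.9],"grip":0.05},
    {"linear":[0,0,0],"dr":[0,0,0.9],"grip":0.05},
    {"linear":[0,0,0],"dr":[0,0,0.9],"grip":0.05},
    {"linear":[0,0,0],"dr":[0,0,0.9],"grip":0.05},
    {"linear":[0,0,0],"dr":[0,0,0.8],"grip":0.05},
    {"linear":[0,0,0],"dr":[0,0,0],"grip":0.05},
    {"linear":[0,0,0],"dr":[0,0,0],"grip":0.05},
  ],
)

```text
time_s: 41.6
tcp_pos: [0.4715, 0.1781, 0.13]
ee_rot: [-3.141, 0.001, 0.45]
wrist_force: [-2.5, 4.5, -4.2]
gripper_width: 0.0218
grasp_force: 45.0
```

```bash
python3 -c "
from h import *
st=s();print(st['tau'][6])
p=(.4716,.1779,.130);y=np.radians(25.8);t=(.5366,.1471);a=np.radians(75.8);r=np.radians
plan([((*p[:2],.134),y+r(4)),((*p[:2],.143),y+r(8)),((*p[:2],.15),y+r(15)),((*t,.148),a)],[1,1,1,5],pos=p,yaw=y)"
```

```text
41.6 [0.4715 0.1781 0.13  ] yaw 25.78 F [-2.5  4.5 -4.2] M [1.125 0.828 0.216]
-0.2252989774569869
-- {"linear":[0.0,0.0,-4.0],"dr":[0,0,-4.0]}, {"linear":[-0.0,0.0,-9.0],"dr":[0,0,-4.0]}, {"linear":[0.0,0.0,-7.0],"dr":[0,0,-7.0]}, {"linear":[5.8,13.2,0.4],"dr":[0,0,-7.0]}, {"linear":[4.2,13.7,0.4],"dr":[0,0,-7.0]}, {"linear":[2.4,14.2,0.4],"dr":[0,0,-7.0]}, {"linear":[0.8,14.4,0.4],"dr":[0,0,-7.0]}, {"linear":[-1.1,14.3,0.4],"dr":[0,0,-7.0]},
end [0.5366 0.1471 0.148 ] 1.323
```

jog_arm(
  commands=[
    {"linear":[0,0,-4],"dr":[0,0,-4],"grip":0.05},
    {"linear":[0,0,-9],"dr":[0,0,-4],"grip":0.05},
    {"linear":[0,0,-7],"dr":[0,0,-7],"grip":0.05},
    {"linear":[5.8,13.2,0.4],"dr":[0,0,-7],"grip":0.05},
    {"linear":[4.2,13.7,0.4],"dr":[0,0,-7],"grip":0.05},
    {"linear":[2.4,14.2,0.4],"dr":[0,0,-7],"grip":0.05},
    {"linear":[0.8,14.4,0.4],"dr":[0,0,-7],"grip":0.05},
    {"linear":[-1.1,14.3,0.4],"dr":[0,0,-7],"grip":0.05},
  ],
)

```text
time_s: 42.4
tcp_pos: [0.5383, 0.1454, 0.1483]
ee_rot: [3.14, 0.001, 1.326]
wrist_force: [0.3, -0.3, -2.1]
gripper_width: 0.0218
grasp_force: 45.0
```

jog_arm(
  commands=[
    {"linear":[0,0,4],"dr":[0,0,0],"grip":0.05},
    {"linear":[0,0,4],"dr":[0,0,0],"grip":0.05},
    {"linear":[0,0,1.8],"dr":[0,0,0],"grip":0.05},
    {"linear":[0,0,1.2],"dr":[0,0,0],"grip":0.05},
    {"linear":[0,0,1],"dr":[0,0,0],"grip":0.05},
    {"linear":[0,0,1],"dr":[0,0,0],"grip":0.05},
    {"linear":[0,0,1],"dr":[0,0,0],"grip":0.05},
    {"linear":[0,0,0],"dr":[0,0,0],"grip":0.05},
  ],
)

```text
time_s: 43.2
tcp_pos: [0.5368, 0.1467, 0.134]
ee_rot: [-3.141, 0.0, 1.322]
wrist_force: [-0.7, -0.7, -1.8]
gripper_width: 0.0216
grasp_force: 45.0
```

```bash
python3 -c "
from h import *
st=s();print(st['tau'][6])"
```

```text
43.2 [0.5368 0.1467 0.134 ] yaw 75.75 F [-0.7 -0.7 -1.8] M [-0.025 -0.082  0.019]
-0.018206899403594434
```

jog_arm(
  commands=[
    {"linear":[0,0,2],"dr":[0,0,4],"grip":0.05},
    {"linear":[0,0,2],"dr":[0,0,6],"grip":0.05},
    {"linear":[0,0,0],"dr":[0,0,7],"grip":0.05},
    {"linear":[0,0,0],"dr":[0,0,7],"grip":0.05},
    {"linear":[0,0,0],"dr":[0,0,6],"grip":0.05},
    {"linear":[0,0,0],"dr":[0,0,4],"grip":0.05},
    {"linear":[0,0,0],"dr":[0,0,2],"grip":0.05},
    {"linear":[0,0,0],"dr":[0,0,1],"grip":0.05},
  ],
)

```text
time_s: 44.0
tcp_pos: [0.5366, 0.1476, 0.1301]
ee_rot: [-3.141, -0.0, 0.676]
wrist_force: [-1.3, 3.7, -2.6]
gripper_width: 0.0216
grasp_force: 45.0
```

jog_arm(
  commands=[
    {"linear":[0,0,0],"dr":[0,0,1],"grip":0.05},
    {"linear":[0,0,0],"dr":[0,0,1],"grip":0.05},
    {"linear":[0,0,0],"dr":[0,0,1],"grip":0.05},
    {"linear":[0,0,0],"dr":[0,0,0],"grip":0.05},
    {"linear":[0,0,0],"dr":[0,0,0],"grip":0.05},
    {"linear":[0,0,0],"dr":[0,0,0],"grip":0.05},
    {"linear":[0,0,0],"dr":[0,0,0],"grip":0.05},
    {"linear":[0,0,0],"dr":[0,0,0],"grip":0.05},
  ],
)

```text
time_s: 44.8
tcp_pos: [0.5367, 0.1475, 0.1301]
ee_rot: [-3.141, -0.0, 0.624]
wrist_force: [-2.3, 5.2, -3.6]
gripper_width: 0.0217
grasp_force: 45.0
```

```bash
python3 -c "
from h import *
st=s();print(st['tau'][6])"
```

```text
44.8 [0.5367 0.1475 0.1301] yaw 35.77 F [-2.3  5.2 -3.6] M [1.374 0.57  0.02 ]
-0.04495430504903197
```

jog_arm(
  commands=[
    {"linear":[0,0,0],"dr":[0,0,1],"grip":0.05},
    {"linear":[0,0,0],"dr":[0,0,1],"grip":0.05},
    {"linear":[0,0,0],"dr":[0,0,1],"grip":0.05},
    {"linear":[0,0,0],"dr":[0,0,0],"grip":0.05},
    {"linear":[0,0,0],"dr":[0,0,0],"grip":0.05},
    {"linear":[0,0,0],"dr":[0,0,0],"grip":0.05},
    {"linear":[0,0,0],"dr":[0,0,0],"grip":0.05},
    {"linear":[0,0,0],"dr":[0,0,0],"grip":0.05},
  ],
)

```text
time_s: 45.6
tcp_pos: [0.5366, 0.1474, 0.1301]
ee_rot: [-3.141, -0.0, 0.572]
wrist_force: [-2.3, 4.8, -2.4]
gripper_width: 0.0219
grasp_force: 45.0
```

```bash
python3 -c "
from h import *
st=s();print(st['tau'][6])"
```

```text
45.6 [0.5366 0.1474 0.1301] yaw 32.76 F [-2.3  4.8 -2.4] M [1.339 0.542 0.029]
-0.04336273530498147
```

jog_arm(
  commands=[
    {"linear":[0,0,0],"dr":[0,0,1],"grip":0.05},
    {"linear":[0,0,0],"dr":[0,0,1],"grip":0.05},
    {"linear":[0,0,0],"dr":[0,0,1],"grip":0.05},
    {"linear":[0,0,0],"dr":[0,0,0],"grip":0.05},
    {"linear":[0,0,0],"dr":[0,0,0],"grip":0.05},
    {"linear":[0,0,0],"dr":[0,0,0],"grip":0.05},
    {"linear":[0,0,0],"dr":[0,0,0],"grip":0.05},
    {"linear":[0,0,0],"dr":[0,0,0],"grip":0.05},
  ],
)

```text
time_s: 46.4
tcp_pos: [0.5367, 0.1475, 0.1301]
ee_rot: [-3.141, -0.0, 0.519]
wrist_force: [-2.4, 4.2, -3.3]
gripper_width: 0.022
grasp_force: 45.0
```

```bash
python3 -c "
from h import *
st=s();print(st['tau'][6])"
```

```text
46.4 [0.5367 0.1475 0.1301] yaw 29.76 F [-2.4  4.2 -3.3] M [1.322 0.551 0.105]
-0.042085263412445784
```

jog_arm(
  commands=[
    {"linear":[0,0,0],"dr":[0,0,1],"grip":0.05},
    {"linear":[0,0,0],"dr":[0,0,1],"grip":0.05},
    {"linear":[0,0,0],"dr":[0,0,0.8],"grip":0.05},
    {"linear":[0,0,0],"dr":[0,0,0],"grip":0.05},
    {"linear":[0,0,0],"dr":[0,0,0],"grip":0.05},
    {"linear":[0,0,0],"dr":[0,0,0],"grip":0.05},
    {"linear":[0,0,0],"dr":[0,0,0],"grip":0.05},
    {"linear":[0,0,0],"dr":[0,0,0],"grip":0.05},
  ],
)

```text
time_s: 47.2
tcp_pos: [0.5366, 0.1475, 0.1301]
ee_rot: [-3.141, -0.0, 0.471]
wrist_force: [-2.1, 5.4, -2.9]
gripper_width: 0.0215
grasp_force: 45.0
```

```bash
python3 -c "
from h import *
st=s();print(st['tau'][6])"
```

```text
47.2 [0.5366 0.1475 0.1301] yaw 26.97 F [-2.1  5.4 -2.9] M [1.351 0.541 0.058]
-0.04245501011610031
```

jog_arm(
  commands=[
    {"linear":[0,0,0],"dr":[0,0,1],"grip":0.05},
    {"linear":[0,0,0],"dr":[0,0,1],"grip":0.05},
    {"linear":[0,0,0],"dr":[0,0,0.8],"grip":0.05},
    {"linear":[0,0,0],"dr":[0,0,0],"grip":0.05},
    {"linear":[0,0,0],"dr":[0,0,0],"grip":0.05},
    {"linear":[0,0,0],"dr":[0,0,0],"grip":0.05},
    {"linear":[0,0,0],"dr":[0,0,0],"grip":0.05},
    {"linear":[0,0,0],"dr":[0,0,0],"grip":0.05},
  ],
)

```text
time_s: 48.0
tcp_pos: [0.5366, 0.1474, 0.1301]
ee_rot: [-3.141, 0.0, 0.422]
wrist_force: [-2.0, 4.4, -4.2]
gripper_width: 0.0218
grasp_force: 45.0
```

```bash
python3 -c "
from h import *
st=s();print(st['tau'][6])"
```

```text
48.0 [0.5366 0.1474 0.1301] yaw 24.17 F [-2.   4.4 -4.2] M [1.318 0.532 0.069]
-0.07374855922535062
```

jog_arm(
  commands=[
    {"linear":[0,0,0],"dr":[0,0,0.9],"grip":0.05},
    {"linear":[0,0,0],"dr":[0,0,0.9],"grip":0.05},
    {"linear":[0,0,0],"dr":[0,0,0],"grip":0.05},
    {"linear":[0,0,0],"dr":[0,0,0],"grip":0.05},
    {"linear":[0,0,0],"dr":[0,0,0],"grip":0.05},
    {"linear":[0,0,0],"dr":[0,0,0],"grip":0.05},
    {"linear":[0,0,0],"dr":[0,0,0],"grip":0.05},
    {"linear":[0,0,0],"dr":[0,0,0],"grip":0.05},
  ],
)

```text
time_s: 48.8
tcp_pos: [0.5366, 0.1475, 0.1301]
ee_rot: [-3.141, 0.0, 0.391]
wrist_force: [-2.5, 5.3, -3.3]
gripper_width: 0.0218
grasp_force: 45.0
```

```bash
python3 -c "
from h import *
st=s();print(st['tau'][6])"
```

```text
48.8 [0.5366 0.1475 0.1301] yaw 22.38 F [-2.5  5.3 -3.3] M [1.378 0.532 0.206]
-0.17002798151224852
```

jog_arm(
  commands=[
    {"linear":[0,0,0],"dr":[0,0,0.9],"grip":0.05},
    {"linear":[0,0,0],"dr":[0,0,0.9],"grip":0.05},
    {"linear":[0,0,0],"dr":[0,0,0.9],"grip":0.05},
    {"linear":[0,0,0],"dr":[0,0,0.9],"grip":0.05},
    {"linear":[0,0,0],"dr":[0,0,0.9],"grip":0.05},
    {"linear":[0,0,0],"dr":[0,0,0.9],"grip":0.05},
    {"linear":[0,0,0],"dr":[0,0,0],"grip":0.05},
    {"linear":[0,0,0],"dr":[0,0,0],"grip":0.05},
  ],
)

```text
time_s: 49.6
tcp_pos: [0.5366, 0.1475, 0.1301]
ee_rot: [-3.141, 0.0, 0.296]
wrist_force: [-1.0, 4.4, -3.3]
gripper_width: 0.0217
grasp_force: 45.0
```

```bash
python3 -c "
from h import *
st=s();print(st['tau'][6])
p=(.5366,.1472,.130);y=np.radians(17.0);t=(.484,.08);a=np.radians(75);r=np.radians
plan([((*p[:2],.134),y+r(4)),((*p[:2],.143),y+r(8)),((*p[:2],.155),y+r(16)),((*t,.21),a)],[1,1,1,5],pos=p,yaw=y)"
```

```text
49.6 [0.5366 0.1475 0.1301] yaw 16.98 F [-1.   4.4 -3.3] M [1.329 0.592 0.202]
-0.22622369695454836
-- {"linear":[0.0,0.0,-4.0],"dr":[0,0,-4.0]}, {"linear":[0.0,0.0,-9.0],"dr":[0,0,-4.0]}, {"linear":[0.0,0.0,-12.0],"dr":[0,0,-8.0]}, {"linear":[-16.1,5.5,-11.0],"dr":[0,0,-8.4]}, {"linear":[-16.8,3.2,-11.0],"dr":[0,0,-8.4]}, {"linear":[-17.1,0.6,-11.0],"dr":[0,0,-8.4]}, {"linear":[-16.9,-1.9,-11.0],"dr":[0,0,-8.4]}, {"linear":[-16.6,-4.3,-11.0],"dr":[0,0,-8.4]},
end [0.484 0.08  0.21 ] 1.309
```

jog_arm(
  commands=[
    {"linear":[0,0,-4],"dr":[0,0,-4],"grip":0.05},
    {"linear":[0,0,-9],"dr":[0,0,-4],"grip":0.05},
    {"linear":[0,0,-12],"dr":[0,0,-8],"grip":0.05},
    {"linear":[-16.1,5.5,-11],"dr":[0,0,-8.4],"grip":0.05},
    {"linear":[-16.8,3.2,-11],"dr":[0,0,-8.4],"grip":0.05},
    {"linear":[-17.1,0.6,-11],"dr":[0,0,-8.4],"grip":0.05},
    {"linear":[-16.9,-1.9,-11],"dr":[0,0,-8.4],"grip":0.05},
    {"linear":[-16.6,-4.3,-11],"dr":[0,0,-8.4],"grip":0.05},
  ],
)

```text
time_s: 50.4
tcp_pos: [0.4841, 0.0779, 0.2107]
ee_rot: [3.141, 0.001, 1.313]
wrist_force: [0.3, -0.1, -2.3]
gripper_width: 0.0217
grasp_force: 45.0
```

jog_arm(
  commands=[
    {"linear":[0,0,0],"dr":[0,0,0],"grip":0.05},
    {"linear":[0,0,0],"dr":[0,0,0],"grip":0.05},
    {"linear":[0,0,0],"dr":[0,0,0],"grip":0.05},
    {"linear":[0,0,0],"dr":[0,0,0],"grip":0.05},
    {"linear":[0,0,0],"dr":[0,0,0],"grip":0.05},
    {"linear":[0,0,0],"dr":[0,0,0],"grip":0.05},
    {"linear":[0,0,0],"dr":[0,0,0],"grip":0.05},
    {"linear":[0,0,0],"dr":[0,0,0],"grip":0.05},
  ],
)

```text
time_s: 51.2
tcp_pos: [0.4843, 0.0797, 0.2101]
ee_rot: [-3.142, 0.0, 1.308]
wrist_force: [0.7, 0.5, -1.1]
gripper_width: 0.0218
grasp_force: 45.0
```

```bash
python3 -c "
from h import *
heads('w6','c6')
def tabs(f):
    c=np.load(f);p=c['p'].astype(int);K,D,T=c['K'],c['D'],c['T'];h,w=p.shape[:2]
    wt=np.clip(p[...,0]-np.maximum(p[...,1],p[...,2])-40,0,None)*(p[...,2]>p[...,1]-25)
    v,u=np.nonzero(wt);W=wt[v,u];P=onz(np.c_[u,v],.0755,K,D,T)[:,:2];o=[]
    for i in S:
        k=np.hypot(*(P-S[i]).T)<.018
        q=(P[k]*W[k][:,None]).sum(0)/W[k].sum();o.append((q,k.sum()))
    return o
a=tabs('w5.npz');b=tabs('w6.npz');sh=np.mean([y[0]-x[0] for x,y in zip(a,b)],0);print('shift',sh)
for i,(x,y) in enumerate(zip(a,b)):
    f=lambda q:np.arctan2(*(q-S[i+1])[::-1]);print(i+1,x[1],y[1],np.hypot(*(x[0]-S[i+1])),f(x[0])-f(y[0]),f(x[0])-f(y[0]-sh))
p=(.484,.08,.21);y=np.radians(75);t=(.3729,.308);a=np.radians(71.3)
plan([((*t,.19),a),((*t,.13),a)],[6,2],pos=p,yaw=y)"
```

```text
51.2 [0.4843 0.0797 0.2101] yaw 74.96 F [ 0.7  0.5 -1.1] M [-0.046 -0.058  0.018]
crop 176 32
1 343 [519.6 195. ] [16.  15.7] turn 1.325
2 344 [472.  177.7] [16.1 16.2] turn 1.208
3 290 [489.7 130.3] [15.8 15.9] turn 1.356
4 328 [536.5 147.2] [15.9 16.2] turn 1.339
shift [-0.00029312  0.00096809]
1 9 7 0.012068754731957064 0.0804350690784954 -0.0026462022960336284
2 8 8 0.012378252057635885 0.07420574292063353 -0.0065530741675501325
3 9 6 0.012484304086969138 0.09752615693002564 0.01589731447990106
4 9 7 0.0122543489552179 0.07747416916506733 -0.0049538025452773304
-- {"linear":[31.9,-27.7,3.3],"dr":[0,0,0.62]}, {"linear":[31.6,-28.1,3.4],"dr":[0,0,0.62]}, {"linear":[31.3,-28.4,3.3],"dr":[0,0,0.62]}, {"linear":[31.0,-28.7,3.3],"dr":[0,0,0.62]}, {"linear":[30.7,-29.1,3.4],"dr":[0,0,0.62]}, {"linear":[30.4,-29.4,3.3],"dr":[0,0,0.62]}, {"linear":[-0.0,-0.0,30.0],"dr":[0,0,-0.01]}, {"linear":[-0.0,-0.0,30.0],"dr":[0,0,-0.01]},
end [0.3729 0.308  0.13  ] 1.244
```

View pics/c6.png

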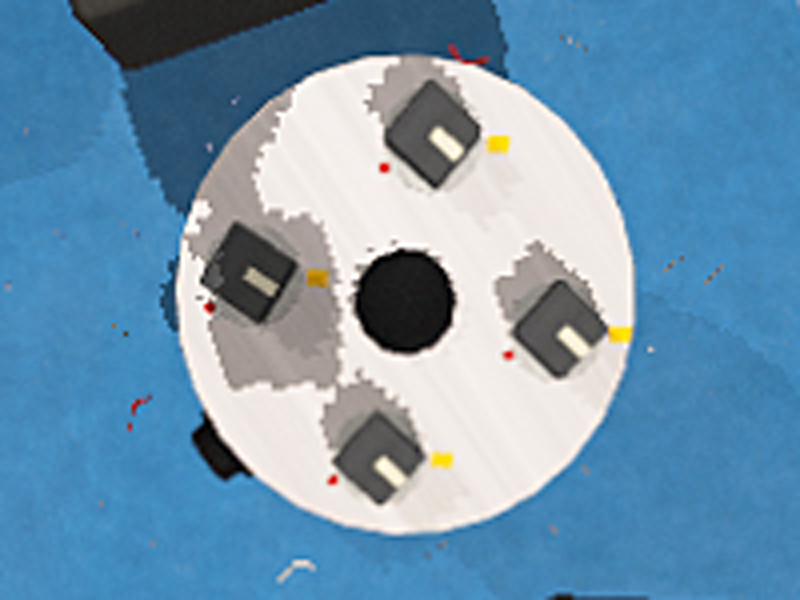

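jog_arm(
  commands=[
    {"linear":[31.9,-27.7,3.3],"dr":[0,0,0.6],"grip":0.05},
    {"linear":[31.6,-28.1,3.4],"dr":[0,0,0.6],"grip":0.05},
    {"linear":[31.3,-28.4,3.3],"dr":[0,0,0.6],"grip":0.05},
    {"linear":[31,-28.7,3.3],"dr":[0,0,0.6],"grip":0.05},
    {"linear":[30.7,-29,3.4],"dr":[0,0,0.6],"grip":0.05},
    {"linear":[30.2,-29.4,3.3],"dr":[0,0,0.7],"grip":0.05},
    {"linear":[0,0,30],"dr":[0,0,0],"grip":0.05},
    {"linear":[0,0,25],"dr":[0,0,0],"grip":0.05},
  ],
)

```text
time_s: 52.05
tcp_pos: [0.3725, 0.3091, 0.1347]
ee_rot: [3.141, -0.002, 1.247]
wrist_force: [-0.0, -0.2, -3.6]
gripper_width: 0.0215
grasp_force: 45.0
```

jog_arm(
  commands=[
    {"linear":[0,0,10],"dr":[0,0,0],"grip":0.05},
    {"linear":[0,0,12],"dr":[0,0,0],"grip":0.05},
    {"linear":[0,0,12],"dr":[0,0,0],"grip":0.05},
    {"linear":[0,0,12],"dr":[0,0,0],"grip":0.05},
    {"linear":[0,0,6],"dr":[0,0,0],"grip":0.05},
    {"linear":[0,0,4],"dr":[0,0,0],"grip":0.05},
    {"linear":[0,0,2],"dr":[0,0,0],"grip":0.05},
    {"linear":[0,0,0],"dr":[0,0,0],"grip":0.05},
  ],
)

```text
time_s: 52.85
tcp_pos: [0.3733, 0.3074, 0.0772]
ee_rot: [3.142, -0.0, 1.244]
wrist_force: [-0.5, -0.5, -1.6]
gripper_width: 0.0217
grasp_force: 45.0
```

```bash
python3 -c "
from h import *
s()"
```

```text
52.85 [0.3733 0.3074 0.0772] yaw 71.26 F [-0.5 -0.5 -1.6] M [-0.017 -0.079  0.025]
```

Lower the last ~4 mm and check for floor contact.

jog_arm(
  commands=[
    {"linear":[0,0,1.5],"dr":[0,0,0],"grip":0.05},
    {"linear":[0,0,1],"dr":[0,0,0],"grip":0.05},
    {"linear":[0,0,0.8],"dr":[0,0,0],"grip":0.05},
    {"linear":[0,0,0.7],"dr":[0,0,0],"grip":0.05},
    {"linear":[0,0,0],"dr":[0,0,0],"grip":0.05},
    {"linear":[0,0,0],"dr":[0,0,0],"grip":0.05},
    {"linear":[0,0,0],"dr":[0,0,0],"grip":0.05},
    {"linear":[0,0,0],"dr":[0,0,0],"grip":0.05},
  ],
)

```text
time_s: 53.65
tcp_pos: [0.3732, 0.3074, 0.0731]
ee_rot: [3.142, -0.0, 1.244]
wrist_force: [-0.4, 0.6, -1.3]
gripper_width: 0.0212
grasp_force: 45.0
```

jog_arm(
  commands=[
    {"linear":[0,0,0.5],"dr":[0,0,0],"grip":0.05},
    {"linear":[0,0,0.4],"dr":[0,0,0],"grip":0.1},
    {"linear":[0,0,0],"dr":[0,0,0],"grip":0.25},
    {"linear":[0,0,0],"dr":[0,0,0],"grip":0.27},
    {"linear":[0,0,0],"dr":[0,0,0],"grip":0.4},
    {"linear":[0,0,0],"dr":[0,0,0],"grip":0.55},
    {"linear":[0,0,0],"dr":[0,0,0],"grip":0.55},
    {"linear":[0,0,0],"dr":[0,0,0],"grip":0.55},
  ],
  squeeze=10,
)

```text
time_s: 54.45
tcp_pos: [0.3732, 0.3073, 0.0722]
ee_rot: [-3.142, 0.0, 1.244]
wrist_force: [0.6, -0.3, -0.4]
gripper_width: 0.049
grasp_force: 0.0
```

jog_arm(
  commands=[
    {"linear":[0,0,-10],"dr":[0,0,0],"grip":0.55},
    {"linear":[0,0,-20],"dr":[0,0,0],"grip":0.55},
    {"linear":[0,0,-30],"dr":[0,0,0],"grip":0.55},
    {"linear":[0,0,-30],"dr":[0,0,0],"grip":0.55},
    {"linear":[-20,0,-30],"dr":[0,0,0],"grip":0.55},
    {"linear":[-40,0,-10],"dr":[0,0,0],"grip":0.55},
    {"linear":[-20,0,0],"dr":[0,0,0],"grip":0.55},
    {"linear":[0,0,0],"dr":[0,0,0],"grip":0.55},
  ],
)

```text
time_s: 55.25
tcp_pos: [0.3469, 0.229, 0.2032]
ee_rot: [3.14, 0.001, 1.241]
wrist_force: [0.6, 0.1, 0.7]
gripper_width: 0.0505
grasp_force: 0.0
```

```bash
python3 - <<'E'
from h import *
st=s();p,d=capture('wrist');K,D,T=cam('wrist',st)
v,u=np.mgrid[0:240,100:460];o,r=ray(np.c_[u.ravel(),v.ravel()],K,D,T);z=d[v,u].ravel();P=o+r*z[:,None]
n=np.hypot(P[:,0]-.3728,P[:,1]-.3074)
m=(z>0)&(P[:,2]>.107)&(P[:,2]<.135)&(n<.04);print(m.sum(),np.median(P[m],0));print(cv2.minAreaRect((P[m][:,:2]*1000).astype(np.float32)))
m=(z>0)&(P[:,2]>.044)&(P[:,2]<.056)&(n<.045);print('cup',(P[m].min(0)+P[m].max(0))/2)
x,y=[int(a) for a in proj([[.373,.3075,.1]],K,D,T)[0]];save(cv2.resize(p[max(y-90,0):y+90,max(x-120,0):x+120],None,fx=3,fy=3),'c7')
E
```

```text
55.25 [0.3469 0.229  0.2032] yaw 71.11 F [0.6 0.1 0.7] M [ 0.013 -0.085 -0.014]
784 [0.37366838 0.30666535 0.11710084]
((373.6136474609375, 306.8418884277344), (22.073469161987305, 20.674715042114258), 70.98294067382812)
cup [0.3729215  0.30716423 0.04859718]
```

View pics/c7.png

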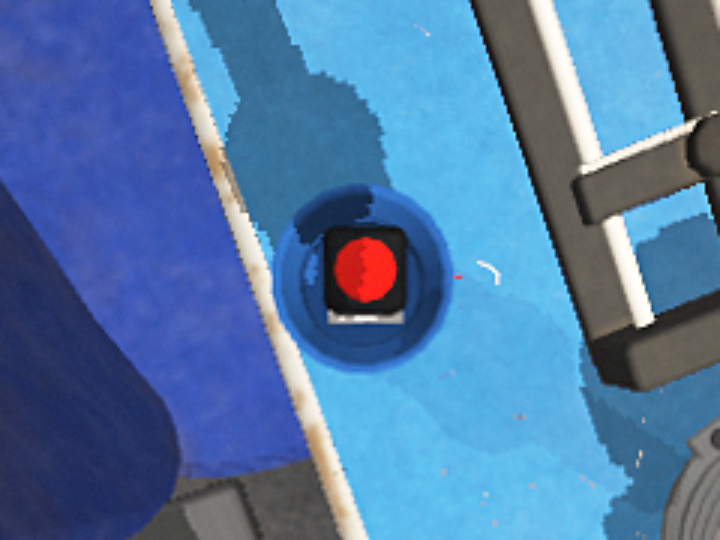

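The key stands upright and centred in the cup, and its top is at the same height as at the start.

```bash
python3 -c "
from station import *
print(close_job())"
```

```text
the job is handed in; nothing more can be done
None
```

All four screws were tightened crosswise in two passes, with each washer turned about 0.08 rad as estimated from torque and red-tab images; the key stands upright in its cup, and the job was handed in at about 55 s, though no verdict came back.

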